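Roll an idler roller to the punch line and nip it

TASK

Push the loose steel roller by its side so that it rolls (never lifted) along the bed of the hand press to the scribed line, and seat it square against the brass stop there with a light steady push of about 5 N, never more than 12 N. Then draw back and press the black knob on top of the ram down until the brass punch bears on the roller with about 8 N, never more than 20 N, hold it a moment, and let go so that the ram springs back up and the roller stays at rest on the line. Leave the other parts on the counter alone.

Things in the scene. Friction and masses are not known exactly. Their poses are not given: they have to be found in the camera images.
- press: Fixed grey cast-iron C-frame press. Origin: on the counter, right under the punch axis; x runs along the feed bed from open mouth to column, y across, z up. Bed: x -170 to +120 mm, 120 mm wide, top 12 mm above the counter. Column 46 x 60 mm, 174 mm tall, x +65 to +111 mm. Head arm 34 mm wide reaches from it to x = -16 mm, 72 to 90 mm above the counter. The small ball-ended handle is fixed.
- mark (a point): Point on the bed top (12 mm above the counter) in the middle of the thin pale line scribed across the bed at press x = 0, y = 0, straight under the punch. The roller is on the line when its axis is above it, which is so when it touches the stop.
- stop: Fixed rigid brass stop block on the bed, 12 mm thick, 60 mm wide, 32 mm high; axes as the press. Origin: bottom middle of the face that meets the roller (it looks to press -x, 22 mm beyond the line). 1 mm of overtravel gives far more than 12 N, so the contact has to be felt; the roller rolling freely resists with only a newton or two.
- roller: Loose steel roller, 44 mm diameter, 70 mm long, 0.2 to 0.4 kg, lying on the bed, axis roughly across it, 60 to 110 mm before the line. Origin: its centre (34 mm above the counter). Its own y is its axis; x and z turn as it rolls. Finger pads drag on its side as it turns: pushed some 7 mm below mid-height with a leaned-back finger it rolls easily, at or above mid-height it can bind and skid.
- punch: Ram with a brass punch of 10 mm diameter at its foot; slides straight down, at most 11 mm, and a spring lifts it. Origin: centre of the punch's flat lower face, 62 mm above the counter when up. It meets the crown of the seated roller 6 mm lower. The spring alone resists with about 3 N at the top and 4.5 N at 6 mm; what is felt beyond that is the punch bearing on the roller.
- knob_top (a point): Centre of the flat top of the black knob, 30 mm diameter and 14 mm thick, on the ram; 116 mm above the counter when up and straight above the punch. A gripper pushing the roller home comes close to knob and head arm: lean it back, away from the column.
- tire: Loose black rubber idler tire, flat ring 40 mm across, 10 mm high, on the counter beside the press; leave alone. Origin: centre of underside.
- wheel: Loose grooved steel idler wheel, 36 mm across, 14 mm high, beside the press; leave alone. Origin: centre of underside.
- spare_knob: Loose spare bakelite knob, 34 mm across, 18 mm high, on the counter beside the press; leave alone. Origin: centre of underside.
- window: Loose smoke-tinted cassette window insert, plate 30 x 62 x 5 mm, beside the press; leave alone. Origin: centre of underside.
There are look-alikes about, which are no part of the job. There is more than one size of the roller; the one meant has the size given above.

How it is judged:
On the way, in this order (a step that is already met when the one before it is completed fails the run):
1. the roller is rolling on the bed, short of the line (angular speed of roller above 0.2 rad/s and x of roller in the frame of mark below -0.005 m), for 0.2 s.
2. the roller is held square against the stop with 2.5 to 12 N (contact force between roller and stop between 2.5 and 12 N and angle between the y axis of roller and the y axis of press, either way round below 0.06 rad), for 0.3 s.
3. the punch bears on the roller with 4 to 20 N, the roller on the line (contact force between punch and roller between 4 and 20 N and x of roller in the frame of mark above -0.003 m), for 0.3 s.
At the end, for the whole second after the job is handed in: The roller lies at rest on the bed with its axis within 3 mm of the scribed line, square to within 0.06 rad and within 20 mm of the middle of the bed, and the ram is back up (within 2 mm) (x of roller in the frame of mark between -0.003 and 0.003 m and y of roller in the frame of mark between -0.02 and 0.02 m and z of roller in the frame of mark below 0.025 m and angle between the y axis of roller and the y axis of press, either way round below 0.06 rad and linear speed of roller below 0.01 m/s and height (world z) of punch above 0.06 m); the robot touches nothing.
It fails at once if the roller is driven into the stop with more than 12 N (contact force between roller and stop above 12 N).
It fails at once if the punch bears on the roller with more than 20 N (contact force between punch and roller above 20 N).
It fails at once if the roller is lifted off the bed (z of roller in the frame of mark above 0.03 m).
It fails at once if a bystander part is moved by more than 10 mm (distance of any of tire, wheel, spare_knob, window from where it was at the start of the episode above 0.01 m).
It also fails if it takes over 64 s, if anything falls off the work surface, if the arm or the gripper's body presses on something with over 40 N, if the wrist force passes 120 N, or if a joint passes its speed limit or range.

ROBOT

A 7-joint arm with a two-finger parallel gripper is mounted at the origin on the work surface. World frame = base frame: x ahead of the robot, y to its left, z up, the work surface at z = 0. Lengths are in m, angles in rad, forces in N, time in s.
With the tool pointing down it reaches from about 0.4 to 0.85 m from the base axis. Payload 10.4 kg.
Tool frame: the origin (TCP) lies on the centre line of the jaws, within the pads' length; the fingertips stand r.tip_extent ahead of it and the grasp point (between the pads) lies 3 mm ahead of it (r.tip_extent is the distance from the TCP to the fingertips, in m); z points along the fingers, y is the direction in which the jaws open and shut (so a half turn about z gives the same grasp; the last joint's range is limited). The gripper opens to 87 mm and grips with 3 to 60 N. Pads are 19 mm wide; open, the fingers measure 117 mm over their backs; the gripper's body (75 mm by 190 mm) begins 51 mm behind the grasp point.
Start: joints at [-1.223, 0.332, -0.065, 1.46, 0.022, 1.35, -0.088], TCP at [0.226, 0.583, 0.245] pointing down, gripper open.
Joint ranges: [-2.6, 2.6], [-0.5, 2.12], [-1.47, 1.34], [0.16, 2.42], [-1.27, 4.41], [0.06, 2.06], [-2.6, 2.6]. Speed limits (rad/s): [2.22, 2.22, 2.79, 2.79, 3.14, 3.14, 3.14].

INTERFACE

Orientations are given as a unit quaternion [x, y, z, w].
In Python, from bench import r gives the robot as it stands. The module is installed in compiled form; this text tells all that it offers.
- The arm moves only by the shell command python3 -m jog 'ROWS' [FORCE]. ROWS is JSON, a list of rows, each a list of 5 numbers: the shift along the tool's x, y, z in cm, then the turn about the tool's z in rad, then the closure, from 0 (fully open) to 1 (shut). A call has exactly 10 rows; each row shifts and turns the pose as measured when the row begins, along the tool's axes as they then stand; what a row does not reach is not made up. A row lasts 1/10 s, in which the tool goes at most 50 mm and 8.59 degrees, less where a joint would pass 70% of its speed; a pose out of reach is approached as far as the arm can. A call with a gripper value outside its range is refused whole. The fingers move at their own pace and stop on an object; FORCE is the grip in N (left out, the last holds). Time passes only in rows, so rows that do not move let the fingers close, or fill a call up. It gives the time, the measured TCP pose, the force and the opening at its end, in the units of the state.
- r.read_state(): the state, without advancing time (a new reading comes with each control period).
- r.camera(name): name is "side" or "top"; returns a dict with "pixels" (480x640x3 uint8, red, green, blue), "fx", "fy", "cx", "cy" (pixels), "camera_from_world" (4x4, takes a point from world to camera coordinates). Camera axes: x right, y up, looking along -z (the intrinsics and any distortion apply to the point x, -y, -z); pixel columns grow to the right and rows downward; lengths in m; the calibration is good to about 2 mm. A picture is of the moment at which its call begins. There is no depth.
- r.close_job(): hands the job in, once; it reports no verdict.
The state is a dict: "time": time; "joint_positions": joint angles; "joint_vel": joint speeds; "joint_torque": joint torques, N m; "ee_pos": TCP position; "eef_rot": TCP orientation; "ft_force": force on the tool from outside, world axes, zero at the start; "torque": the same for the moment, N m; "width": finger opening in m.
Only numpy, scipy, OpenCV 4.12 (cv2) and the standard library are available. Lean on these libraries where they do the work, as an engineer would, in place of code of your own. Each camera call takes 0.05 s, during which the arm holds its last target. There are 200 camera calls.

## Working session

There is one attempt and no reset: what is moved stays moved. The work goes in short steps, Python scripts to look and compute and a shell command to move; the robot and the scene stay as the last step left them, time stands still between calls to the robot, and variables do not carry over. Pictures are saved under pics/ and viewed, about 8 in all and at most 12, crops included, and the job is handed in when it is done.

```bash
mkdir -p pics; python3 - <<'E'
from bench import r
import cv2,numpy as np
for n in("side","top"):
    c=r.camera(n); cv2.imwrite(f"pics/{n}0.png",c["pixels"][:,:,::-1]); print(n,c["fx"],c["fy"],c["cx"],c["cy"],[k for k in c]); print(np.round(c["camera_from_world"],4).tolist())
print(r.read_state(), r.tip_extent)
E
```

```text
side 581.2718300503525 581.2718300503525 318.77647025222103 243.8155156531845 ['pixels', 'fx', 'fy', 'cx', 'cy', 'camera_from_world']
[[0.9114, -0.411, 0.0218, -0.5125], [0.2673, 0.6313, 0.7281, -0.1961], [-0.3131, -0.6577, 0.6852, -0.8085], [0.0, 0.0, 0.0, 1.0]]
top 542.7821953944714 542.7821953944714 315.9137244460537 229.6367098518298 ['pixels', 'fx', 'fy', 'cx', 'cy', 'camera_from_world']
[[-0.0659, -0.9978, 0.0052, -0.0044], [0.975, -0.0633, 0.213, -0.567], [-0.2122, 0.0191, 0.977, -0.6963], [0.0, 0.0, 0.0, 1.0]]
{'time': 0.1, 'joint_positions': array([-1.22255254,  0.3327758 , -0.06468753,  1.46084058,  0.02159561,
        1.34987909, -0.08850814]), 'joint_vel': array([-5.42252080e-04, -1.62117270e-03,  1.62908310e-03, -1.63275112e-03,
       -7.67819319e-04,  1.31506026e-03,  5.16714259e-05]), 'joint_torque': array([ 1.05293839e-03, -6.24548650e+01,  2.44168210e-02, -3.90718067e+01,
       -6.15201378e-02,  3.65349068e-02,  4.97922838e-05]), 'ee_pos': array([0.22639762, 0.58222703, 0.24386197]), 'eef_rot': array([ 1.84362175e-01,  9.82858191e-01, -5.97870273e-04, -8.48528222e-05]), 'ft_force': array([-0.39434082, -0.14325463, -0.24177743]), 'torque': array([ 0.01295709,  0.04149571, -0.05801763]), 'width': 0.08687494656810578} 0.022
```

View pics/side0.png

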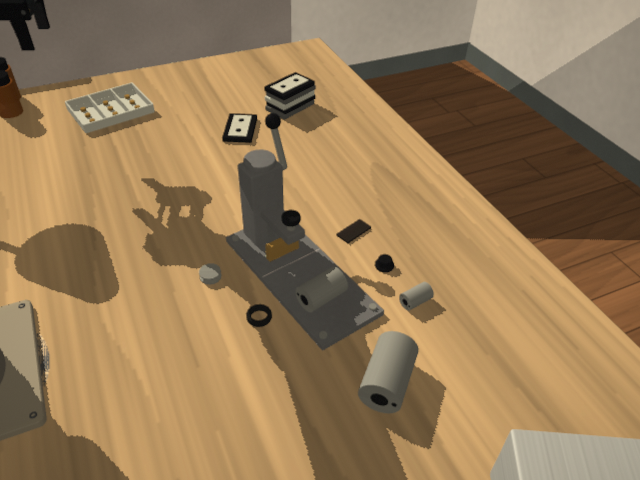

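View pics/top0.png

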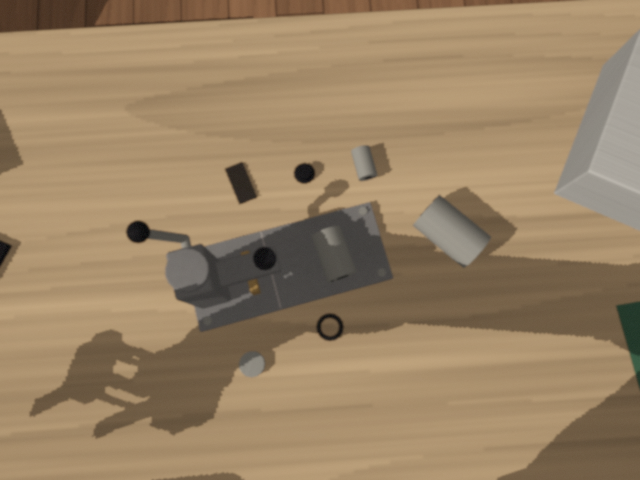

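The side view shows the press, with the column at (262,200) and the bed mouth at (350,330). There are three steel rollers. In the top view, the one on the bed is at (333,253), a small one on the counter is at (365,162) and a large one on the counter is at (452,231). The one on the bed fits the description. I'll confirm it in an enlarged crop.

```bash
cat > h.py <<'E'
from bench import r
import numpy as np, cv2, sys
def pix2w(c,u,v,z):
    M=np.array(c["camera_from_world"]); R=M[:3,:3]; t=M[:3,3]
    d=R.T@np.array([(u-c["cx"])/c["fx"],-(v-c["cy"])/c["fy"],-1]); o=-R.T@t
    return o+d*(z-o[2])/d[2]
def w2pix(c,p):
    M=np.array(c["camera_from_world"]); q=M[:3,:3]@np.array(p)+M[:3,3]
    return np.array([c["cx"]+c["fx"]*q[0]/-q[2], c["cy"]-c["fy"]*q[1]/-q[2]])
def crop(name,x0,y0,x1,y1,s,out):
    c=r.camera(name); cv2.imwrite("pics/"+out,cv2.resize(c["pixels"][y0:y1,x0:x1,::-1],None,fx=s,fy=s,interpolation=cv2.INTER_CUBIC)); return c
E
python3 - <<'E'
from h import *
crop("top",180,195,400,345,3.6,"t1.png")
crop("side",220,200,400,360,3.6,"s1.png")
E
```

```text
(no output)
```

View pics/t1.png

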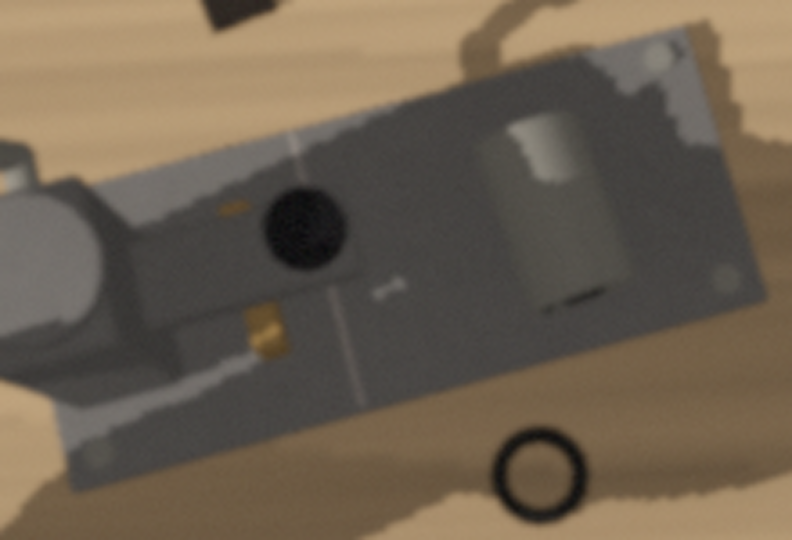

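View pics/s1.png

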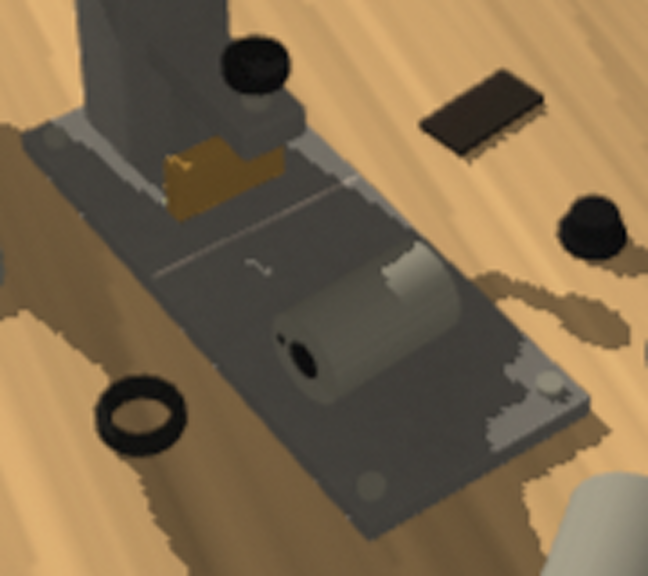

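The crops show the bed roller lying about across the bed, at about (555,215) in the top crop. The scribed line runs from (293,133) to (362,403) and the knob is at (306,225). Next I compute positions.

```bash
python3 - <<'E'
from h import *
from scipy.optimize import least_squares
T=r.camera("top");S=r.camera("side")
t=lambda u,v:(180+u/3.6-.36,195+v/3.6-.36); s=lambda u,v:(220+u/3.6-.36,200+v/3.6-.36)
# press frame fit x,y,yaw
obs=[(T,t(687,27),(-.17,-.06,.012)),(T,t(767,299),(-.17,.06,.012)),(T,t(293,133),(0,-.06,.012)),(T,t(362,403),(0,.06,.012)),(T,t(306,225),(0,0,.116)),(T,t(72,490),(.12,.06,.012)),
(S,s(372,538),(-.17,.06,.012)),(S,s(590,405),(-.17,-.06,.012)),(S,s(155,275),(0,.06,.012)),(S,s(357,178),(0,-.06,.012)),(S,s(22,137),(.12,.06,.012))]
def P(q,p): c,s_=np.cos(q[2]),np.sin(q[2]); return np.array([q[0]+c*p[0]-s_*p[1],q[1]+s_*p[0]+c*p[1],p[2]])
for sg in (1,-1):
    ob=[(c,u,(p[0],sg*p[1],p[2])) for c,u,p in obs]
    f=least_squares(lambda q:np.concatenate([w2pix(c,P(q,p))-u for c,u,p in ob]),[.57,0.04,1.4])
    print(sg,f.x,f.cost,np.round(f.fun.reshape(-1,2),1).tolist())
    if sg==1 or f.cost<best.cost: best=f
q=best.x
def toP(w): c,s_=np.cos(q[2]),np.sin(q[2]); d=w[:2]-q[:2]; return np.round([c*d[0]+s_*d[1],-s_*d[0]+c*d[1]],4)
# roller fit: cylinder silhouettes, minimal: end face centres / bbox; print ray crossings
for n,c,p in [("T L far",T,t(483,150)),("T L near",T,t(540,310)),("T R far",T,t(577,125)),("T R near",T,t(628,275))]: 
    print(n,toP(pix2w(c,*p,.034)))
for n,p in [("S leftface c",s(300,358)),("S right mid",s(430,280))]: print(n,toP(pix2w(S,*p,.034)))
def sil(c,x,y,yaw):
    a=np.linspace(0,2*np.pi,60); pts=[]
    for e in(-.035,.035):
        for k in a:
            l=(x+.022*np.cos(k)*np.cos(yaw)-e*np.sin(yaw), y+.022*np.cos(k)*np.sin(yaw)+e*np.cos(yaw), .034+.022*np.sin(k))
            pts.append(w2pix(c,P(q,l)))
    return np.float32(pts)
so=[(T,t(*p)) for p in[(483,150),(540,310),(577,125),(628,275),(605,208),(510,232),(540,112)]]+[(S,s(*p)) for p in[(273,330),(330,403),(412,243),(461,300),(345,285),(395,370)]]
def res(v):
    h={id(c):cv2.convexHull(sil(c,*v)) for c in(T,S)}
    return [cv2.pointPolygonTest(h[id(c)],tuple(map(float,p)),True) for c,p in so]
f=least_squares(res,[-.09,0,0],diff_step=1e-3,x_scale=[.01,.01,.1]);print("roller in press",f.x,np.round(f.fun,1)); print("world",P(q,(f.x[0],f.x[1],.034)))
E
```

```text
1 [0.52249267 0.02648855 1.76962595] 20.404856076970926 [[0.7, -1.2], [1.6, -0.1], [0.5, -1.9], [1.4, 1.6], [0.7, -0.4], [0.6, -0.4], [-1.9, -3.1], [-0.2, -1.7], [-2.2, 0.8], [1.0, -0.8], [-0.9, -1.6]]
-1 [0.49166104 0.01357647 2.22993771] 22552.258840760784 [[24.3, 40.9], [-52.3, -92.9], [47.6, 88.5], [-25.5, -48.4], [12.0, 22.9], [-8.8, -17.9], [62.4, -63.2], [-29.8, 25.6], [31.9, -25.5], [-61.6, 47.1], [10.6, -9.9]]
T L far [-0.0712 -0.0257]
T L near [-0.0761  0.0422]
T R far [-0.1104 -0.0258]
T R near [-0.1134  0.0379]
S leftface c [-0.0954  0.0411]
S right mid [-0.0903 -0.0323]
roller in press [-9.33912416e-02  4.56847295e-03 -1.71577225e-06] [-0.1 -0.7  3.5  1.4  2.4  1.1  0.1  0.2 -1.6  0.7 -0.3  2.9 -2. ]
world [ 0.53646104 -0.06596511  0.034     ]
```

```bash
python3 -m jog '[[4.76,-1.39,0,0,0.65],[4.76,-1.39,0,0,0.65],[4.76,-1.39,0,0,0.65],[4.76,-1.39,0,0,0.65],[4.76,-1.39,0,0,0.65],[4.76,-1.39,0,0,0.65],[4.76,-1.39,0,0,0.65],[0,0,-5,0.145,0.65],[0,0,-5,0.145,0.65],[0,0,-5,0.145,0.65]]' 20
cat >> h.py <<'E'
from scipy.spatial.transform import Rotation as Ro
YAW=1.7696; PO=np.array([.5225,.0265,0]); PR=Ro.from_euler('z',YAW)
def st():
    s=r.read_state(); R=Ro.from_quat(s["eef_rot"]); 
    M=R.as_matrix(); tip=s["ee_pos"]+M[:,2]*r.tip_extent
    print("t %.1f tcp"%s["time"],np.round(s["ee_pos"],4),"tip in press mm",np.round(PR.inv().apply(tip-PO)*1e3,1),"w %.4f"%s["width"])
    Mp=PR.inv().as_matrix()@M
    print("tool axes in press x",np.round(Mp[:,0],3),"y",np.round(Mp[:,1],3),"z",np.round(Mp[:,2],3))
    print("F press",np.round(PR.inv().apply(s["ft_force"]),2),"q",np.round(s["joint_positions"],3))
    return s,R,tip
def todo(pm):  # shift needed (tool cm) to bring tip to press-frame point (mm)
    s,R,tip=st(); d=PO+PR.apply(np.array(pm)/1e3)-tip; print("to",pm,"tool cm",np.round(R.inv().apply(d)*100,2),"dist cm",np.linalg.norm(d)*100)
E
python3 -c "
from h import *
st()"
```

```text
time: 1.3
ee_pos: [-0.1271, 0.6102, 0.3873]
eef_rot: [0.399, 0.917, -0.007, 0.005]
ft_force: [0.2, 2.1, -1.2]
width: 0.0308
t 1.3 tcp [-0.1271  0.6102  0.3873] tip in press mm [700.1 521.5 365.3] w 0.0308
tool axes in press x [ 0.852  0.524 -0.014] y [ 0.524 -0.852 -0.009] z [-0.017 -0.    -1.   ]
F press [ 2.   -0.6  -1.18] q [-1.716  0.322 -0.184  1.183  0.056  1.658 -1.137]
```

```bash
python3 -m jog '[[0,0,-5,0.14,0.65],[0,0,-5,0.14,0.65],[0,0,-5,0.14,0.65],[0,0,-5,0.13,0.65],[0,0,-5,0,0.65],[0,0,-5,0,0.65],[0,0,-5,0,0.65],[0,0,-5,0,0.65],[0,0,0,0,0.65],[0,0,0,0,0.65]]'
python3 -c "
from h import *
st()"
```

```text
time: 2.3
ee_pos: [-0.1177, 0.5661, 0.6434]
eef_rot: [0.611, 0.789, 0.04, -0.049]
ft_force: [-0.1, 0.4, -0.4]
width: 0.0306
t 2.3 tcp [-0.1177  0.5661  0.6434] tip in press mm [658.2 521.1 621.6] w 0.0306
tool axes in press x [0.991 0.053 0.127] y [ 0.053 -0.999  0.003] z [ 0.127  0.004 -0.992]
F press [ 0.44  0.06 -0.38] q [-2.079  0.312  0.4    0.662 -0.15   2.058 -1.531]
```

```bash
python3 -m jog '[[0.5,0,-5,0,0.65],[0.5,0,-5,0,0.65],[0.5,0,-5,0,0.65],[1,0,-5,0,0.65],[1,0,-5,0,0.65],[0,0,0,0,0.65],[0,0,0,0,0.65],[0,0,0,0,0.65],[0,0,0,0,0.65],[0,0,0,0,0.65]]'
python3 -c "
from h import *
st()"
```

```text
time: 3.3
ee_pos: [-0.1066, 0.5123, 0.7444]
eef_rot: [0.605, 0.78, 0.102, -0.125]
ft_force: [-0.5, 0.4, 0.4]
width: 0.0302
t 3.3 tcp [-0.1066  0.5123  0.7444] tip in press mm [607.5 521.  723.6] w 0.0302
tool axes in press x [0.947 0.051 0.318] y [ 0.051 -0.999  0.008] z [ 0.318  0.008 -0.948]
F press [0.53 0.37 0.39] q [-2.252  0.185  0.582  0.598 -0.152  2.059 -1.536]
```

```bash
python3 -m jog '[[1.5,0,-5,0.05,0.65],[1.5,0,-5,0,0.65],[1.5,0,-5,0,0.65],[1.5,0,-5,0,0.65],[0,0,0,0,0.65],[0,0,0,0,0.65],[0,0,0,0,0.65],[0,0,0,0,0.65],[0,0,0,0,0.65],[0,0,0,0,0.65]]'
python3 -c "
from h import *
st()
todo([-160,5,250])"
```

```text
time: 4.3
ee_pos: [-0.1016, 0.4808, 0.8088]
eef_rot: [0.617, 0.753, 0.143, -0.18]
ft_force: [-0.2, 0.2, -0.8]
width: 0.0304
t 4.3 tcp [-0.1016  0.4808  0.8088] tip in press mm [578.5 522.2 789.1] w 0.0304
tool axes in press x [ 0.894 -0.002  0.447] y [ 0.001 -1.    -0.006] z [ 0.447  0.006 -0.894]
F press [ 0.24  0.15 -0.78] q [-2.411  0.137  0.753  0.513 -0.156  2.059 -1.592]
t 4.3 tcp [-0.1016  0.4808  0.8088] tip in press mm [578.5 522.2 789.1] w 0.0304
tool axes in press x [ 0.894 -0.002  0.447] y [ 0.001 -1.    -0.006] z [ 0.447  0.006 -0.894]
F press [ 0.24  0.15 -0.78] q [-2.411  0.137  0.753  0.513 -0.156  2.059 -1.592]
to [-160, 5, 250] tool cm [-90.07  51.97  14.88] dist cm 105.04696193119469
```

```bash
python3 - <<'E'
from h import *
s=r.read_state();R=Ro.from_quat(s["eef_rot"]);p=s["ee_pos"]
for w in([.15,.55,.65],[.42,.42,.5],[.62,.1,.38],[.62,-.14,.30]):
    d=np.array(w)-p; n=np.ceil(np.linalg.norm(d)/.05); print(n,np.round(R.inv().apply(d)*100/n,2)); p=np.array(w)
E
```

```text
7.0 [-0.78  3.73  2.12]
7.0 [-3.26  3.42  0.74]
8.0 [-4.62  1.66 -0.64]
6.0 [-4.1  -0.79 -0.56]
```

```bash
python3 -m jog '[[-0.8,3.7,2.1,0,0.65],[-0.8,3.7,2.1,0,0.65],[-0.8,3.7,2.1,0,0.65],[-0.8,3.7,2.1,0,0.65],[-0.8,3.7,2.1,0,0.65],[-0.8,3.7,2.1,0,0.65],[-0.8,3.7,2.1,0,0.65],[-3.2,3.4,0.7,0,0.65],[-3.2,3.4,0.7,0,0.65],[-3.2,3.4,0.7,0,0.65]]'
python3 - <<'E'
from h import *
s,R,_=st();p=s["ee_pos"]
for w in([.42,.42,.5],[.62,.1,.38],[.62,-.14,.30]):
    d=np.array(w)-p; n=np.ceil(np.linalg.norm(d)/.05); print(n,np.round(R.inv().apply(d)*100/n,2)); p=np.array(w)
E
```

```text
time: 5.3
ee_pos: [0.2685, 0.4985, 0.5762]
eef_rot: [0.613, 0.757, 0.142, -0.177]
ft_force: [0.8, 0.5, 0.1]
width: 0.0303
t 5.3 tcp [0.2685 0.4985 0.5762] tip in press mm [522.5 155.9 556.5] w 0.0303
tool axes in press x [0.897 0.01  0.442] y [ 0.012 -1.    -0.002] z [ 0.442  0.008 -0.897]
F press [ 0.39 -0.84  0.08] q [-2.265 -0.144  1.15   1.266 -0.155  1.576 -0.913]
4.0 [-3.27  3.3   0.5 ]
8.0 [-4.64  1.61 -0.62]
6.0 [-4.1  -0.83 -0.53]
```

```bash
python3 -m jog '[[-3.3,3.3,0.5,0,0.65],[-3.3,3.3,0.5,0,0.65],[-3.3,3.3,0.5,0,0.65],[-3.3,3.3,0.5,0,0.65],[-4.6,1.6,-0.6,0,0.65],[-4.6,1.6,-0.6,0,0.65],[-4.6,1.6,-0.6,0,0.65],[-4.6,1.6,-0.6,0,0.65],[-4.6,1.6,-0.6,0,0.65],[-4.6,1.6,-0.6,0,0.65]]'
python3 - <<'E'
from h import *
s,R,_=st();p=s["ee_pos"]
for w in([.62,.1,.38],[.62,-.14,.30]):
    d=np.array(w)-p; n=np.ceil(np.linalg.norm(d)/.05); print(n,np.round(R.inv().apply(d)*100/n,2)); p=np.array(w)
E
```

```text
time: 6.3
ee_pos: [0.5072, 0.1721, 0.4147]
eef_rot: [0.612, 0.758, 0.158, -0.16]
ft_force: [0.6, 0.4, 0.8]
width: 0.0305
t 6.3 tcp [0.5072 0.1721 0.4147] tip in press mm [155.4 -14.6 395. ] w 0.0305
tool axes in press x [0.899 0.023 0.437] y [ 0.005 -0.999  0.044] z [ 0.437 -0.037 -0.899]
F press [ 0.27 -0.65  0.79] q [-1.906 -0.5    1.339  1.533  0.075  1.528 -0.329]
3.0 [-3.37  3.14 -0.2 ]
6.0 [-4.09 -0.87 -0.55]
```

```bash
python3 - <<'E'
from h import *
s,R,_=st();p=s["ee_pos"]
for w in([.68,.05,.36],):
    d=np.array(w)-p; n=np.ceil(np.linalg.norm(d)/.04); print(n,np.round(R.inv().apply(d)*100/n,2)); p=np.array(w)
E
```

```text
t 6.3 tcp [0.5072 0.1721 0.4147] tip in press mm [155.4 -14.6 395. ] w 0.0305
tool axes in press x [0.899 0.023 0.437] y [ 0.005 -0.999  0.044] z [ 0.437 -0.037 -0.899]
F press [ 0.27 -0.65  0.79] q [-1.906 -0.5    1.339  1.533  0.075  1.528 -0.329]
6.0 [-2.76  2.37 -0.21]
```

```bash
python3 -m jog '[[-2.7,2.4,-0.2,0,0.65],[-2.7,2.4,-0.2,0,0.65],[-2.7,2.4,-0.2,0,0.65],[-2.7,2.4,-0.2,0,0.65],[-2.7,2.4,-0.2,0,0.65],[-2.7,2.4,-0.2,0,0.65],[0,0,0,0,0.65],[0,0,0,0,0.65],[0,0,0,0,0.65],[0,0,0,0,0.65]]'
python3 - <<'E'
from h import *
s,R,_=st();p=s["ee_pos"]
for w in([.62,-.14,.30],):
    d=np.array(w)-p; n=np.ceil(np.linalg.norm(d)/.04); print(n,np.round(R.inv().apply(d)*100/n,2)); p=np.array(w)
E
```

```text
time: 7.3
ee_pos: [0.5408, 0.0477, 0.3858]
eef_rot: [0.629, 0.746, 0.192, -0.105]
ft_force: [-0.4, 0.1, 0.3]
width: 0.0302
t 7.3 tcp [0.5408 0.0477 0.3858] tip in press mm [ 25.9 -25.7 365.9] w 0.0302
tool axes in press x [0.917 0.006 0.398] y [-0.06  -0.986  0.154] z [ 0.394 -0.165 -0.904]
F press [0.15 0.42 0.33] q [-1.651 -0.5    1.339  1.595  0.099  1.449 -0.118]
6.0 [-3.63  0.65  0.1 ]
```

```bash
cat > kin.py <<'E'
import numpy as np, itertools
from scipy.spatial.transform import Rotation as Ro
from scipy.optimize import least_squares
D=[([-1.2226,.3328,-.0647,1.4608,.0216,1.3499,-.0885],[.2264,.5822,.2439],[.1844,.9829,-.0006,-.0001]),
([-1.716,.322,-.184,1.183,.056,1.658,-1.137],[-.1271,.6102,.3873],[.399,.917,-.007,.005]),
([-2.079,.312,.4,.662,-.15,2.058,-1.531],[-.1177,.5661,.6434],[.611,.789,.04,-.049]),
([-2.252,.185,.582,.598,-.152,2.059,-1.536],[-.1066,.5123,.7444],[.605,.78,.102,-.125]),
([-2.411,.137,.753,.513,-.156,2.059,-1.592],[-.1016,.4808,.8088],[.617,.753,.143,-.18]),
([-2.265,-.144,1.15,1.266,-.155,1.576,-.913],[.2685,.4985,.5762],[.613,.757,.142,-.177]),
([-1.906,-.5,1.339,1.533,.075,1.528,-.329],[.5072,.1721,.4147],[.612,.758,.158,-.16]),
([-1.651,-.5,1.339,1.595,.099,1.449,-.118],[.5408,.0477,.3858],[.629,.746,.192,-.105])]
def fk(q,L,sg):
    Z=lambda a:Ro.from_euler('z',a); Y=lambda a:Ro.from_euler('y',a)
    p=np.array([0,0,L[0]]); R=Z(-q[0])
    p=p+R.apply([L[4],0,0]); R=R*Y(q[1]); p=p+R.apply([L[5],L[8],L[1]]); R=R*Z(sg[0]*q[2])*Y(q[3])
    p=p+R.apply([L[6],L[9],L[2]]); R=R*Z(sg[1]*q[4])*Y(q[5]); p=p+R.apply([L[7],L[10],L[3]]); R=R*Z(sg[2]*q[6]+L[11])
    return p,R
if __name__=="__main__":
    best=None
    for sg in itertools.product((1,-1),repeat=3):
        def res(L):
            o=[]
            for q,p,qt in D:
                a,R=fk(q,L,sg); o+=list((a-p)*5)+list((R.inv()*Ro.from_quat(qt)).as_rotvec())
            return o
        for y0 in(0,1.57,-1.57,3.14):
            f=least_squares(res,[.3,.4,.4,.25]+[0]*7+[y0])
            if best is None or f.cost<best[0]: best=(f.cost,sg,f.x,np.abs(f.fun).max())
    print(best); np.save("L.npy",best[2]); np.save("sg.npy",best[1])
E
python3 kin.py
```

```text
(np.float64(9.169794512240885e-06), (-1, -1, -1), array([ 2.58489774e-01,  4.48752422e-01,  4.89770437e-01,  3.30374696e-01,
       -1.24183487e-04, -1.44299802e-04, -6.77420134e-05, -3.44843643e-04,
       -2.17799148e-02, -2.39796225e-02,  3.66859528e-05,  1.57139169e+00]), np.float64(0.001515288840857762))
```

```bash
cat > sim.py <<'E'
from kin import *
from h import PO,PR,r
L=np.load("L.npy");sg=np.load("sg.npy")
lo=np.array([-2.6,-.5,-1.47,.16,-1.27,.06,-2.6]);hi=np.array([2.6,2.12,1.34,2.42,4.41,2.06,2.6])
def err(q,p,R,w=1):
    a,b=fk(q,L,sg); return np.concatenate([p-a,w*(R*b.inv()).as_rotvec()])
def solve(q,p,R,it=30,lam=.03,w=.3,ns=0):
    q=np.array(q,float)
    for _ in range(it):
        e=err(q,p,R,w); J=np.array([(err(q+1e-5*v,p,R,w)-e)/1e-5 for v in np.eye(7)]).T
        q=np.clip(q-J.T@np.linalg.solve(J@J.T+lam**2*np.eye(6),e),lo,hi)
    return q
def run(q,rows,**k):
    for x in rows:
        p,R=fk(q,L,sg); q=solve(q,p+R.apply(np.array(x[:3])/100),R*Ro.from_euler('z',x[3]),**k)
    return q
def show(q):
    p,R=fk(q,L,sg); M=(PR.inv()*R).as_matrix(); print("q",np.round(q,3),"tip",np.round(PR.inv().apply(p+R.apply([0,0,.022])-PO)*1e3),"z",np.round(M[:,2],3),"x",np.round(M[:,0],2))
def tgt(pm,th):
    z=[np.sin(th),0,-np.cos(th)];x=[np.cos(th),0,np.sin(th)];M=np.array([x,np.cross(z,x),z]).T; R=PR*Ro.from_matrix(M); return PO+PR.apply(np.array(pm)/1e3)-R.apply([0,0,.022]),R
E
cat > a.py <<'E'
from sim import *
print("replay")
for w,lam,it in((1,.03,30),(.3,.03,30),(.3,.001,30),(.1,.05,10)):
    q=D[1][0]
    q=run(q,[[0,0,-5,.14]]*4+[[0,0,-5,0]]*4,w=w,lam=lam,it=it);show(q)
    q=run(q,[[.5,0,-5,0]]*3+[[1,0,-5,0]]*2,w=w,lam=lam,it=it);show(q)
    q=run(q,[[1.5,0,-5,.0]]*4,w=w,lam=lam,it=it);show(q)
print("IK");
for pm in([-140,5,18],[-32,5,18],[0,0,140]):
    for q0 in([-.1,.5,0,1.6,.5,1.3,0],[-.1,.5,-.5,1.6,-.5,1.3,0],[-.1,.5,.5,1.6,-.5,1.3,0]):
        q=solve(q0,*tgt(pm,.45),it=100); show(q)
E
python3 a.py
```

```text
replay
q [-1.56   0.982  0.651  0.16  -0.939  2.06  -1.936] tip [858. 370. 401.] z [ 0.042  0.298 -0.954] x [ 0.87 -0.48 -0.11]
q [-0.876  1.554  0.432  0.16  -1.27   2.06  -2.6  ] tip [682.  31.  27.] z [ 0.225  0.819 -0.528] x [-0.13 -0.51 -0.85]
q [-0.449  2.104  0.35   0.16  -1.27   2.06  -2.6  ] tip [ 389.   46. -321.] z [ 0.541  0.829 -0.14 ] x [-0.38  0.09 -0.92]
q [-1.645  0.876  0.611  0.16  -0.813  2.06  -1.835] tip [847. 414. 474.] z [ 0.107  0.213 -0.971] x [ 0.93 -0.36  0.02]
q [-0.985  1.315  0.463  0.16  -1.27   2.06  -2.586] tip [751.  70. 208.] z [ 0.225  0.725 -0.651] x [ 0.06 -0.68 -0.73]
q [-0.602  1.754  0.3    0.16  -1.27   2.06  -2.6  ] tip [534. -51. -92.] z [ 0.466  0.823 -0.325] x [-0.22 -0.24 -0.94]
q [-1.143  1.241  0.512  0.327 -1.169  2.06  -2.205] tip [769. 140. 188.] z [ 0.084  0.708 -0.701] x [ 0.37 -0.68 -0.64]
q [-0.757  1.513  0.253  0.25  -1.106  2.06  -2.503] tip [616. -22.  29.] z [ 0.312  0.816 -0.487] x [-0.1  -0.48 -0.87]
q [-0.461  1.9    0.278  0.16  -1.24   2.06  -2.6  ] tip [ 433.  -51. -193.] z [ 0.559  0.793 -0.242] x [-0.3  -0.08 -0.95
[... 753 characters left out ...]
 -0.217  1.804 -0.365  1.061  0.584] tip [-32.   5.  18.] z [ 0.435 -0.    -0.9  ] x [0.9  0.   0.43]
q [ 0.417  0.492 -0.268  1.802 -0.338  1.057  0.564] tip [-32.   5.  18.] z [ 0.435  0.    -0.9  ] x [ 0.9  -0.    0.43]
q [-0.026  0.486  0.268  1.827 -0.597  1.125  0.764] tip [-32.   5.  18.] z [ 0.435 -0.    -0.9  ] x [ 0.9  -0.    0.43]
q [ 0.304  0.308 -0.193  1.752 -0.388  1.257  0.468] tip [ -0.   0. 140.] z [ 0.435 -0.    -0.9  ] x [0.9  0.   0.43]
q [ 0.394  0.318 -0.3    1.747 -0.355  1.25   0.441] tip [  0.  -0. 140.] z [ 0.435 -0.    -0.9  ] x [ 0.9  -0.    0.43]
q [-0.124  0.304  0.31   1.776 -0.529  1.298  0.583] tip [  0.   0. 140.] z [ 0.435  0.    -0.9  ] x [0.9  0.   0.43]
```

```bash
cat >> sim.py <<'E'
def solve(q,p,R,w=.3,reg=.003,c=None,**k):
    q=np.array(q,float); c=q if c is None else c
    return least_squares(lambda v:np.concatenate([err(v,p,R,w),reg*(v-c)]),np.clip(q,lo+1e-4,hi-1e-4),bounds=(lo,hi),max_nfev=40).x
E
cat > a.py <<'E'
from sim import *
for w,reg in((.3,.003),(.3,.02),(1,.02),(.1,.003)):
    print(w,reg)
    q=run(D[1][0],[[0,0,-5,.14]]*4+[[0,0,-5,0]]*4,w=w,reg=reg);show(q)
    q=run(q,[[.5,0,-5,0]]*3+[[1,0,-5,0]]*2,w=w,reg=reg);show(q)
    q=run(D[4][0],[[-.8,3.7,2.1,0]]*7+[[-3.2,3.4,.7,0]]*3,w=w,reg=reg);show(q)
    q=run(D[5][0],[[-3.3,3.3,.5,0]]*4+[[-4.6,1.6,-.6,0]]*6,w=w,reg=reg);show(q)
    q=run(D[6][0],[[-2.7,2.4,-.2,0]]*6,w=w,reg=reg);show(q)
print("actual"); [show(D[i][0]) for i in(2,3,5,6,7)]
E
time python3 a.py
```

```text
0.3 0.003
q [-2.085  0.311  0.462  0.491 -0.195  2.06  -1.592] tip [661. 521. 701.] z [ 0.296  0.003 -0.955] x [ 0.96 -0.01  0.3 ]
q [-2.231  0.189  0.72   0.273 -0.291  2.06  -1.597] tip [575. 519. 866.] z [ 0.604  0.007 -0.797] x [ 0.8  -0.01  0.6 ]
q [-2.215 -0.154  1.084  1.252 -0.146  1.593 -0.943] tip [518. 163. 569.] z [ 0.447  0.006 -0.895] x [ 0.89 -0.    0.45]
q [-0.968  0.417  1.182  1.343 -0.82   1.784  0.309] tip [152. -76. 390.] z [ 0.442  0.007 -0.897] x [0.9  0.01 0.44]
q [-1.677 -0.5    1.34   1.59   0.178  1.298 -0.145] tip [ 16. -84. 374.] z [ 0.334 -0.315 -0.888] x [0.94 0.   0.35]
0.3 0.02
q [-2.024  0.304  0.341  0.489 -0.144  2.06  -1.608] tip [660. 520. 700.] z [ 0.296  0.01  -0.955] x [ 0.96 -0.01  0.3 ]
q [-2.139  0.18   0.535  0.27  -0.21   2.06  -1.612] tip [574. 517. 866.] z [ 0.603  0.017 -0.797] x [ 0.8  -0.01  0.6 ]
q [-2.203 -0.151  1.071  1.248 -0.145  1.6   -0.948] tip [517. 164. 570.] z [ 0.442  0.004 -0.897] x [ 0.9  -0.    0.44]
q [-1.9   -0.5    1.34   1.538  0.103  1.45  -0.342] tip [151. -42. 394.] z [ 0.434 -0.117 -0.893] x [0.9  0.01 0.44]
q
[... 1275 characters left out ...]
9. -146.  379.] z [ 0.242 -0.493 -0.835] x [ 0.96 -0.03  0.29]
actual
q [-2.079  0.312  0.4    0.662 -0.15   2.058 -1.531] tip [658. 521. 622.] z [ 0.127  0.004 -0.992] x [0.99 0.05 0.13]
q [-2.252  0.185  0.582  0.598 -0.152  2.059 -1.536] tip [607. 521. 724.] z [ 0.318  0.009 -0.948] x [0.95 0.05 0.32]
q [-2.265 -0.144  1.15   1.266 -0.155  1.576 -0.913] tip [523. 156. 556.] z [ 0.442  0.008 -0.897] x [0.9  0.01 0.44]
q [-1.906 -0.5    1.339  1.533  0.075  1.528 -0.329] tip [155. -14. 395.] z [ 0.438 -0.036 -0.898] x [0.9  0.02 0.44]
q [-1.651 -0.5    1.339  1.595  0.099  1.449 -0.118] tip [ 26. -26. 366.] z [ 0.394 -0.165 -0.904] x [0.92 0.01 0.4 ]
real	0m7.940s
user	0m6.923s
sys	0m0.237s
```

```bash
cat > search.py <<'E'
from sim import *
import time,sys,json
from multiprocessing import Pool
K=dict(w=.6,reg=.02)
def seg(q,P,turn,ns=None):
    """straight move to world TCP P keeping attitude, turning by turn; returns q"""
    p,R=fk(q,L,sg); d=np.array(P)-p; n=int(max(np.ceil(np.linalg.norm(d)/.045),np.ceil(abs(turn)/.14),1)); step=d/n
    for i in range(n):
        p,R=fk(q,L,sg); q=solve(q,p+step,R*Ro.from_euler('z',turn/n),**K)
    return q,n
G,GR=tgt([-150,5,150],.45)
def trial(seed):
    g=np.random.default_rng(seed); q=np.array(Q0); N=0; W=[]
    for i in range(g.integers(1,4)):
        az=g.uniform(-.3,1.9); rad=g.uniform(.4,.8); z=g.uniform(.33,.8); W.append(([rad*np.cos(az),rad*np.sin(az),z],g.choice([0,0,-1,1])*g.uniform(.3,1.5)))
    for P,t in W: q,n=seg(q,np.array(P),t); N+=n
    q,n=seg(q,G,0); N+=n
    for _ in range(2):
        p,R=fk(q,L,sg); M=R.as_matrix(); x=PR.apply([1,0,0]); t=np.arctan2(M[:,1]@x,M[:,0]@x); q,n=seg(q,G,t); N+=n
    p,R=fk(q,L,sg); zz=(PR.inv()*R).as_matrix()[:,2]
    th=np.arctan2(zz[0],-zz[2]); pen=max(0,.40-th)+max(0,th-.55)+abs(zz[1])+np.linalg.norm(p-G)*3
    return pen,N,th,zz[1],q.tolist(),[(np.round(P,3).tolist(),round(float(t),2)) for P,t in W]
Q0=[-1.651,-.5,1.339,1.595,.099,1.449,-.118]
if __name__=="__main__":
    import os
    with Pool(os.cpu_count()) as p:
        t=time.time(); res=[]
        for x in p.imap_unordered(trial,range(int(sys.argv[1]))):
            res.append(x)
            if time.time()-t>240: p.terminate(); break
    res.sort(key=lambda x:x[0]); print(len(res),os.cpu_count())
    for x in res[:8]: print(round(x[0],3),x[1],round(x[2],3),round(x[3],3),np.round(x[4],2),x[5])
E
OMP_NUM_THREADS=1 python3 search.py 2000
```

```text
615 4
0.006 56 0.412 -0.006 [-0.03  0.45  0.5   1.6  -0.54  1.44  0.81] [([0.48, -0.056, 0.701], 0.0), ([0.416, -0.048, 0.441], 0.98), ([-0.117, 0.39, 0.358], 0.0)]
0.009 65 0.458 0.009 [ 1.01  0.62 -0.91  1.5   0.05  1.41  0.35] [([0.146, 0.404, 0.623], 0.87), ([0.001, 0.441, 0.536], 1.39), ([0.079, 0.607, 0.395], 0.0)]
0.027 67 0.433 0.027 [ 0.54  0.45 -0.24  1.53 -0.26  1.42  0.57] [([0.277, 0.347, 0.733], 0.76), ([-0.12, 0.541, 0.603], 0.0), ([-0.131, 0.476, 0.367], 1.31)]
0.034 67 0.427 0.034 [ 0.76  0.5  -0.55  1.51 -0.11  1.41  0.46] [([0.385, 0.314, 0.745], 0.0), ([-0.011, 0.486, 0.589], 0.85), ([-0.091, 0.439, 0.437], 1.4)]
0.041 80 0.382 0.023 [-0.14  0.47  0.63  1.59 -0.56  1.46  0.81] [([-0.008, 0.724, 0.453], 0.39), ([-0.135, 0.631, 0.331], 1.48), ([0.686, 0.235, 0.369], 0.83)]
0.044 57 0.426 -0.044 [ 0.    0.43  0.48  1.62 -0.56  1.42  0.84] [([-0.207, 0.634, 0.373], 1.5)]
0.052 71 0.396 -0.048 [ 0.36  0.38  0.    1.61 -0.37  1.34  0.69] [([0.491, 0.29, 0.49], 1.39), ([0.444, 0.022, 0.67], 0.39), ([-0.102, 0.523, 0.379], 0.0)]
0.067 63 0.548 0.067 [ 1.13  0.86 -1.21  1.42  0.27  1.55  0.15] [([0.028, 0.434, 0.598], 1.24), ([-0.065, 0.58, 0.415], 1.42)]
```

```bash
cat > a.py <<'E'
import search as S; from search import *
G2,_=tgt([-150,5,260],.45)
def fin(q):
    N=0
    for P in(G2,G):
        q,n=seg(q,P,0);N+=n
        p,R=fk(q,L,sg); M=R.as_matrix(); x=PR.apply([1,0,0]); t=np.arctan2(M[:,1]@x,M[:,0]@x); q,n=seg(q,P,t); N+=n
    return q,N
C={3:[([0.277, 0.347, 0.733], 0.76), ([-0.12, 0.541, 0.603], 0.0), ([-0.131, 0.476, 0.367], 1.31)],6:[([-.207,.634,.373],1.5)],1:[([0.48, -0.056, 0.701], 0.0), ([0.416, -0.048, 0.441], 0.98), ([-0.117, 0.39, 0.358], 0.0)]}
for k,W in C.items():
    for w in(.4,.7,1):
        S.K['w']=w; q=np.array(Q0);N=0
        for P,t in W: q,n=seg(q,P,t);N+=n
        q,n=fin(q); print(k,w,N+n,end=' ');show(q)
E
python3 a.py
```

```text
3 0.4 70 q [ 0.332  0.486 -0.003  1.476 -0.305  1.507  0.572] tip [-150.    7.  150.] z [ 0.413  0.111 -0.904] x [ 0.91 -0.05  0.41]
3 0.7 70 q [ 0.528  0.435 -0.213  1.553 -0.291  1.391  0.61 ] tip [-150.    5.  150.] z [ 0.421 -0.004 -0.907] x [0.91 0.   0.42]
3 1 70 q [ 0.618  0.408 -0.302  1.599 -0.294  1.324  0.642] tip [-150.    4.  150.] z [ 0.415 -0.067 -0.907] x [0.91 0.03 0.41]
6 0.4 59 q [-0.039  0.464  0.516  1.578 -0.544  1.468  0.801] tip [-151.    5.  150.] z [ 0.407  0.014 -0.913] x [ 0.91 -0.01  0.41]
6 0.7 60 q [-0.036  0.423  0.526  1.635 -0.584  1.407  0.865] tip [-151.    4.  150.] z [ 0.411 -0.062 -0.91 ] x [0.91 0.03 0.41]
6 1 59 q [-0.029  0.398  0.52   1.666 -0.598  1.369  0.894] tip [-151.    3.  150.] z [ 0.407 -0.101 -0.908] x [0.91 0.04 0.4 ]
1 0.4 59 q [-0.022  0.522  0.48   1.495 -0.49   1.557  0.717] tip [-151.    8.  150.] z [ 0.407  0.119 -0.906] x [ 0.91 -0.05  0.4 ]
1 0.7 59 q [-0.067  0.432  0.554  1.627 -0.575  1.416  0.85 ] tip [-151.    4.  150.] z [ 0.399 -0.043 -0.916] x [0.92 0.02 0.4 ]
1 1 59 q [-0.078  0.4    0.575  1.673 -0.609  1.367  0.902] tip [-151.    3.  150.] z [ 0.396 -0.101 -0.913] x [0.92 0.04 0.39]
```

```bash
cat > plan.py <<'E'
from sim import *
def plan(P,turn,n=None,pre=None):
    s=r.read_state(); R=Ro.from_quat(s["eef_rot"]); d=np.array(P)-s["ee_pos"]; n=n or int(max(np.ceil(np.linalg.norm(d)/.047),np.ceil(abs(turn)/.145)))
    q=s["joint_positions"]; show(q); print("n",n)
    for i in range(n): print(np.round(R.inv().apply(d/n)*100,1).tolist()+[round(turn/n,3)]); R=R*Ro.from_euler('z',turn/n)
E
python3 -c "
from plan import *
plan([-.207,.634,.373],1.5)"
```

```text
q [-1.651 -0.5    1.339  1.595  0.099  1.449 -0.118] tip [ 26. -26. 366.] z [ 0.394 -0.165 -0.904] x [0.92 0.01 0.4 ]
n 21
[3.1, -3.1, 0.9, 0.071]
[2.9, -3.3, 0.9, 0.071]
[2.7, -3.5, 0.9, 0.071]
[2.4, -3.7, 0.9, 0.071]
[2.1, -3.9, 0.9, 0.071]
[1.9, -4.0, 0.9, 0.071]
[1.6, -4.1, 0.9, 0.071]
[1.3, -4.2, 0.9, 0.071]
[1.0, -4.3, 0.9, 0.071]
[0.7, -4.4, 0.9, 0.071]
[0.3, -4.4, 0.9, 0.071]
[0.0, -4.4, 0.9, 0.071]
[-0.3, -4.4, 0.9, 0.071]
[-0.6, -4.4, 0.9, 0.071]
[-0.9, -4.3, 0.9, 0.071]
[-1.2, -4.3, 0.9, 0.071]
[-1.5, -4.2, 0.9, 0.071]
[-1.8, -4.0, 0.9, 0.071]
[-2.1, -3.9, 0.9, 0.071]
[-2.4, -3.7, 0.9, 0.071]
[-2.6, -3.6, 0.9, 0.071]
```

```bash
python3 -m jog '[[3.1,-3.1,0.9,0.071,0.65],[2.9,-3.3,0.9,0.071,0.65],[2.7,-3.5,0.9,0.071,0.65],[2.4,-3.7,0.9,0.071,0.65],[2.1,-3.9,0.9,0.071,0.65],[1.9,-4.0,0.9,0.071,0.65],[1.6,-4.1,0.9,0.071,0.65],[1.3,-4.2,0.9,0.071,0.65],[1.0,-4.3,0.9,0.071,0.65],[0.7,-4.4,0.9,0.071,0.65]]'
python3 -c "
from plan import *
plan([-.207,.634,.373],.8)"
```

```text
time: 8.3
ee_pos: [0.2208, 0.3242, 0.3827]
eef_rot: [0.845, 0.491, 0.136, -0.161]
ft_force: [1.7, 0.9, -0.1]
width: 0.0305
q [-0.648 -0.499 -0.176  2.004 -0.325  1.278 -1.298] tip [360. 234. 363.] z [ 0.384 -0.151 -0.911] x [ 0.68 -0.63  0.39]
n 12
[0.3, -4.3, 0.9, 0.067]
[-0.0, -4.3, 0.9, 0.067]
[-0.3, -4.3, 0.9, 0.067]
[-0.6, -4.3, 0.9, 0.067]
[-0.9, -4.2, 0.9, 0.067]
[-1.1, -4.2, 0.9, 0.067]
[-1.4, -4.1, 0.9, 0.067]
[-1.7, -4.0, 0.9, 0.067]
[-1.9, -3.9, 0.9, 0.067]
[-2.2, -3.7, 0.9, 0.067]
[-2.4, -3.6, 0.9, 0.067]
[-2.7, -3.4, 0.9, 0.067]
```

```bash
python3 - <<'E'
s=open('search.py').read()
s=s.replace("Q0=[-1.651,-.5,1.339,1.595,.099,1.449,-.118]","Q0=list(r.read_state()['joint_positions'])").replace("K=dict(w=.6","K=dict(w=.7").replace("g.integers(1,4)","g.integers(1,3)").replace("    q,n=seg(q,G,0); N+=n\n","    q,n=seg(q,tgt([-150,5,260],.45)[0],0); N+=n\n    q,n=seg(q,G,0); N+=n\n",1).replace("return pen,N","return pen+N*.001,N").replace("x[5])","x[5])")
open('search.py','w').write(s)
E
OMP_NUM_THREADS=1 python3 search.py 2000
```

```text
841 4
0.054 53 0.464 0.001 [ 1.24  0.93 -1.4   1.5   0.45  1.5   0.06] [([0.146, 0.404, 0.623], 0.87), ([0.001, 0.441, 0.536], 1.39)]
0.066 50 0.475 -0.016 [ 0.84  0.52 -0.62  1.53 -0.14  1.39  0.5 ] [([-0.075, 0.601, 0.395], 1.41)]
0.066 52 0.509 -0.014 [ 0.87  0.54 -0.64  1.51 -0.15  1.41  0.51] [([-0.116, 0.72, 0.46], 1.33), ([0.465, 0.072, 0.402], 0.0)]
0.068 51 0.52 -0.017 [ 1.    0.61 -0.84  1.5  -0.04  1.41  0.43] [([0.102, 0.573, 0.338], 1.01), ([-0.02, 0.565, 0.351], 0.68)]
0.086 56 0.548 -0.03 [ 1.16  0.74 -1.1   1.5   0.12  1.42  0.31] [([0.147, 0.502, 0.352], 1.16), ([0.026, 0.729, 0.545], 0.47)]
0.092 56 0.442 -0.036 [ 1.17  0.7  -1.14  1.54  0.2   1.38  0.26] [([-0.133, 0.577, 0.615], 1.34), ([0.743, 0.047, 0.36], 0.0)]
0.095 54 0.503 -0.041 [ 0.13  0.45  0.35  1.58 -0.57  1.46  0.84] [([-0.164, 0.779, 0.523], 1.07), ([0.087, 0.398, 0.564], 0.0)]
0.099 57 0.456 -0.042 [ 0.72  0.45 -0.44  1.56 -0.24  1.36  0.59] [([0.016, 0.622, 0.594], 0.0), ([-0.045, 0.564, 0.417], 1.38)]
```

Second candidate: a single waypoint (-0.075, 0.60, 0.395) with a turn of +1.41.

```bash
python3 -c "
from plan import *
plan([-.075,.601,.395],1.41,10)"
```

```text
q [-0.648 -0.499 -0.176  2.004 -0.325  1.278 -1.298] tip [360. 234. 363.] z [ 0.384 -0.151 -0.911] x [ 0.68 -0.63  0.39]
n 10
[0.8, -3.9, 0.8, 0.141]
[0.2, -4.0, 0.8, 0.141]
[-0.3, -4.0, 0.8, 0.141]
[-0.9, -3.9, 0.8, 0.141]
[-1.4, -3.7, 0.8, 0.141]
[-1.9, -3.5, 0.8, 0.141]
[-2.4, -3.2, 0.8, 0.141]
[-2.8, -2.8, 0.8, 0.141]
[-3.2, -2.4, 0.8, 0.141]
[-3.5, -1.9, 0.8, 0.141]
```

```bash
python3 -m jog '[[0.8,-3.9,0.8,0.141,0.65],[0.2,-4,0.8,0.141,0.65],[-0.3,-4,0.8,0.141,0.65],[-0.9,-3.9,0.8,0.141,0.65],[-1.4,-3.7,0.8,0.141,0.65],[-1.9,-3.5,0.8,0.141,0.65],[-2.4,-3.2,0.8,0.141,0.65],[-2.8,-2.8,0.8,0.141,0.65],[-3.2,-2.4,0.8,0.141,0.65],[-3.5,-1.9,0.8,0.141,0.65]]'
python3 - <<'E'
from search import *
s=r.read_state(); q=s["joint_positions"]; print(s["ee_pos"]); show(q)
def rest(q,t0=0,mid=None):
    if mid is not None: q,_=seg(q,mid,0)
    q,_=seg(q,tgt([-150,5,260],.45)[0],t0); show(q)
    p,R=fk(q,L,sg); M=R.as_matrix(); x=PR.apply([1,0,0]); t=np.arctan2(M[:,1]@x,M[:,0]@x); print("turn",t); q,_=seg(q,tgt([-150,5,260],.45)[0],t);show(q)
    q,_=seg(q,tgt([-150,5,20],.45)[0],0);show(q);q,_=seg(q,tgt([-30,5,20],.45)[0],0);show(q)
rest(q); rest(q,-1.5); rest(q,0,[.4,.35,.4])
E
```

```text
time: 9.3
ee_pos: [0.0237, 0.5657, 0.3739]
eef_rot: [0.974, -0.016, -0.042, -0.22]
ft_force: [-0.7, -0.2, 0.1]
width: 0.0302
[0.02365014 0.56573309 0.37386788]
q [ 0.151 -0.5   -1.231  1.732 -0.769  1.245 -2.603] tip [637. 382. 354.] z [ 0.436 -0.012 -0.9  ] x [-0.21 -0.97 -0.09]
q [ 0.299  0.345  0.087  1.442 -0.408  1.604 -1.183] tip [-146.    5.  260.] z [ 0.434 -0.013 -0.901] x [-0.21 -0.97 -0.09]
turn -1.808323419284723
q [ 0.487  0.358 -0.154  1.423 -0.335  1.592  0.569] tip [-149.    4.  260.] z [ 0.434 -0.012 -0.901] x [0.9  0.   0.43]
q [ 0.493  0.582 -0.158  1.64  -0.325  1.178  0.715] tip [-150.    5.   20.] z [ 0.434 -0.012 -0.901] x [0.9  0.   0.43]
q [ 0.383  0.477 -0.227  1.814 -0.369  1.051  0.589] tip [-30.   5.  20.] z [ 0.434 -0.012 -0.901] x [0.9  0.   0.43]
q [ 0.227  0.343  0.179  1.449 -0.433  1.61   0.336] tip [-145.    5.  260.] z [ 0.434 -0.013 -0.901] x [ 0.86 -0.3   0.42]
turn -0.30972989605387846
q [ 0.263  0.349  0.14   1.438 -0.422  1.61   0.641] tip [-150.    5.  260.] z [ 0.433 -0.013 -0.901] x [0.9  0.01 0.43]
q [ 0.288  0.576  0.108  1.654 -0.469  1.206  0.823] tip [-150.    5.   20.] z [ 0.434 -0.012 -0.901] x [0.9  0.01 0.43]
q [ 0.157  0.464  0.045  1.828 -0.5    1.08   0.692] tip [-30.   5.  20.] z [ 0.434 -0.012 -0.901] x [0.9  0.01 0.43]
q [ 0.699  0.386 -0.436  1.412 -0.245  1.578 -1.307] tip [-149.    5.  260.] z [ 0.436 -0.013 -0.9  ] x [-0.21 -0.97 -0.09]
turn -1.8083516549679093
q [ 0.911  0.451 -0.743  1.396 -0.12   1.571  0.406] tip [-149.    4.  260.] z [ 0.435 -0.012 -0.9  ] x [0.9  0.   0.44]
q [ 0.872  0.684 -0.671  1.617  0.     1.164  0.479] tip [-150.    5.   21.] z [ 0.435 -0.012 -0.9  ] x [0.9  0.   0.44]
q [ 0.793  0.59  -0.74   1.791 -0.054  1.028  0.35 ] tip [-30.   5.  20.] z [ 0.436 -0.012 -0.9  ] x [0.9  0.   0.44]
```

```bash
python3 -c "
from plan import *
plan(tgt([-150,5,260],.45)[0],-1.81)"
```

```text
q [ 0.151 -0.5   -1.231  1.732 -0.769  1.245 -2.603] tip [637. 382. 354.] z [ 0.436 -0.012 -0.9  ] x [-0.21 -0.97 -0.09]
n 19
[2.8, 3.4, -1.3, -0.095]
[2.5, 3.6, -1.3, -0.095]
[2.2, 3.9, -1.3, -0.095]
[1.8, 4.0, -1.3, -0.095]
[1.4, 4.2, -1.3, -0.095]
[1.0, 4.3, -1.3, -0.095]
[0.6, 4.4, -1.3, -0.095]
[0.1, 4.4, -1.3, -0.095]
[-0.3, 4.4, -1.3, -0.095]
[-0.7, 4.4, -1.3, -0.095]
[-1.1, 4.3, -1.3, -0.095]
[-1.5, 4.2, -1.3, -0.095]
[-1.9, 4.0, -1.3, -0.095]
[-2.3, 3.8, -1.3, -0.095]
[-2.6, 3.6, -1.3, -0.095]
[-2.9, 3.3, -1.3, -0.095]
[-3.2, 3.0, -1.3, -0.095]
[-3.5, 2.7, -1.3, -0.095]
[-3.8, 2.3, -1.3, -0.095]
```

```bash
python3 -m jog '[[2.8,3.4,-1.3,-0.095,0.65],[2.5,3.6,-1.3,-0.095,0.65],[2.2,3.9,-1.3,-0.095,0.65],[1.8,4,-1.3,-0.095,0.65],[1.4,4.2,-1.3,-0.095,0.65],[1,4.3,-1.3,-0.095,0.65],[0.6,4.4,-1.3,-0.095,0.65],[0.1,4.4,-1.3,-0.095,0.65],[-0.3,4.4,-1.3,-0.095,0.65],[-0.7,4.4,-1.3,-0.095,0.65]]'
python3 -c "
from plan import *
s=r.read_state();R=Ro.from_quat(s['eef_rot']).as_matrix();x=PR.apply([1,0,0]);t=np.arctan2(R[:,1]@x,R[:,0]@x);print(t,s['ee_pos'])
plan(tgt([-150,5,260],.45)[0],t)"
```

```text
time: 10.3
ee_pos: [0.3077, 0.1965, 0.3129]
eef_rot: [0.866, 0.45, 0.06, -0.21]
ft_force: [1.3, 0.9, 0.3]
width: 0.0307
-0.8112462627357788 [0.30768997 0.19653069 0.31294583]
q [-0.159 -0.326 -0.116  2.044 -0.483  1.41  -0.806] tip [219. 177. 293.] z [ 0.427  0.001 -0.904] x [ 0.62 -0.73  0.29]
n 9
[-1.3, 4.1, -1.4, np.float64(-0.09)]
[-1.6, 4.0, -1.4, np.float64(-0.09)]
[-2.0, 3.8, -1.4, np.float64(-0.09)]
[-2.3, 3.6, -1.4, np.float64(-0.09)]
[-2.6, 3.4, -1.4, np.float64(-0.09)]
[-2.9, 3.2, -1.4, np.float64(-0.09)]
[-3.2, 2.9, -1.4, np.float64(-0.09)]
[-3.5, 2.6, -1.4, np.float64(-0.09)]
[-3.7, 2.3, -1.4, np.float64(-0.09)]
```

```bash
python3 -m jog '[[-1.3,4.1,-1.4,-0.09,0.65],[-1.6,4,-1.4,-0.09,0.65],[-2,3.8,-1.4,-0.09,0.65],[-2.3,3.6,-1.4,-0.09,0.65],[-2.6,3.4,-1.4,-0.09,0.65],[-2.9,3.2,-1.4,-0.09,0.65],[-3.2,2.9,-1.4,-0.09,0.65],[-3.5,2.6,-1.4,-0.09,0.65],[-3.7,2.3,-1.4,-0.09,0.65],[0,0,0,0,0.65]]'
python3 -c "
from h import *
todo([-160,5,60])"
```

```text
time: 11.3
ee_pos: [0.5663, -0.1353, 0.2695]
eef_rot: [0.601, 0.769, 0.136, -0.172]
ft_force: [-1.0, 0.2, -0.3]
width: 0.0304
t 11.3 tcp [ 0.5663 -0.1353  0.2695] tip in press mm [-157.9  -10.6  249.6] w 0.0304
tool axes in press x [0.903 0.042 0.427] y [ 0.045 -0.999  0.003] z [ 0.427  0.017 -0.904]
F press [ 0.39  0.97 -0.26] q [ 0.131  0.415  0.31   1.388 -0.465  1.643  0.712]
to [-160, 5, 60] tool cm [-8.23 -1.62 17.08] dist cm 19.02647189266289
```

```bash
python3 -m jog '[[-1,-0.2,2.4,0.05,0.65],[-1,-0.2,2.4,0,0.65],[-1,-0.2,2.4,0,0.65],[-1,-0.2,2.4,0,0.65],[-1,-0.2,2.4,0,0.65],[0,0,0,0,0.65],[0,0,0,0,0.65],[0,0,0,0,0.65],[0,0,0,0,0.65],[0,0,0,0,0.65]]'
python3 - <<'E'
from h import *
todo([-150,5,60])
c=crop("side",200,150,480,390,2.8,"s2.png")
c=r.camera("top")
for u,v in((432,199),(486,236),(464,264),(417,225)): print(np.round(PR.inv().apply(pix2w(c,u,v,.03)-PO)*1e3))
E
```

```text
time: 12.3
ee_pos: [0.5559, -0.1249, 0.1355]
eef_rot: [0.618, 0.755, 0.13, -0.177]
ft_force: [0.2, 0.2, -0.5]
width: 0.0302
t 12.3 tcp [ 0.5559 -0.1249  0.1355] tip in press mm [-145.6   -2.4  115.7] w 0.0302
tool axes in press x [ 0.903 -0.005  0.429] y [ 0.005 -1.    -0.022] z [ 0.429  0.022 -0.903]
F press [ 0.12 -0.27 -0.46] q [ 0.126  0.494  0.292  1.572 -0.491  1.407  0.762]
to [-150, 5, 60] tool cm [-2.79 -0.62  4.85] dist cm 5.632688007028842
[-254.  -35.   30.]
[-313.   38.   30.]
[-269.   69.   30.]
[-221.   -4.   30.]
```

View pics/s2.png

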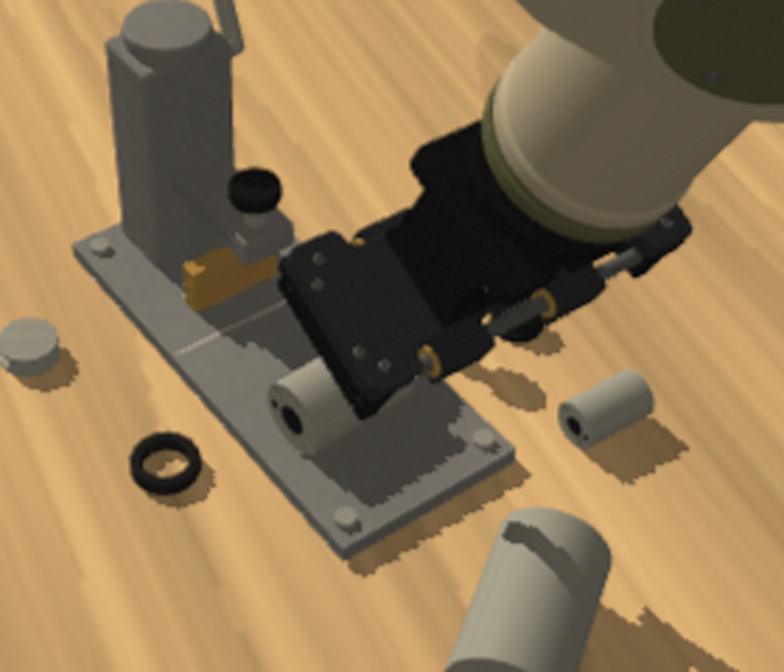

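```bash
python3 -c "
from h import *
todo([-137,5,18.5])"
```

```text
t 12.4 tcp [ 0.5559 -0.125   0.1354] tip in press mm [-145.7   -2.3  115.5] w 0.0303
tool axes in press x [ 0.903 -0.005  0.429] y [ 0.005 -1.    -0.022] z [ 0.429  0.022 -0.903]
F press [-0.79 -1.13  0.14] q [ 0.127  0.494  0.292  1.572 -0.491  1.407  0.762]
to [-137, 5, 18.5] tool cm [-3.38 -0.51  9.15] dist cm 9.764862712973162
```

```bash
python3 -m jog '[[-0.6,-0.1,1.4,0,0.65],[-0.6,-0.1,1.4,0,0.65],[-0.6,-0.1,1.4,0,0.65],[-0.6,-0.1,1.4,0,0.65],[-0.5,-0.1,1.4,0,0.65],[-0.5,0,1,0,0.65],[0,0,0,0,0.65],[0,0,0,0,0.65],[0,0,0,0,0.65],[0,0,0,0,0.65]]'
python3 -c "
from h import *
todo([-137,5,18.5])"
```

```text
time: 13.4
ee_pos: [0.5467, -0.1227, 0.0397]
eef_rot: [0.618, 0.754, 0.13, -0.178]
ft_force: [0.8, -0.8, -0.5]
width: 0.0306
t 13.4 tcp [ 0.5467 -0.1227  0.0397] tip in press mm [-141.6    6.2   19.9] w 0.0306
tool axes in press x [ 0.903 -0.007  0.43 ] y [ 0.004 -1.    -0.024] z [ 0.43   0.024 -0.903]
F press [-0.97 -0.62 -0.52] q [ 0.143  0.593  0.268  1.652 -0.53   1.25   0.842]
to [-137, 5, 18.5] tool cm [0.36 0.13 0.32] dist cm 0.49748635027639393
```

```bash
python3 -m jog '[[0.23,0.05,0.22,0,0.65],[0.27,0.05,0.13,0,0.65],[0.27,0,0.13,0,0.65],[0.27,0,0.13,0,0.65],[0.27,0,0.13,0,0.65],[0.27,0,0.13,0,0.65],[0.27,0,0.13,0,0.65],[0.27,0,0.13,0,0.65],[0.27,0,0.13,0,0.65],[0.27,0,0.13,0,0.65]]'
python3 -c "
from h import *
st()"
python3 -m jog '[[0.18,0,0.09,0,0.65],[0.18,0,0.09,0,0.65],[0.18,0,0.09,0,0.65],[0.18,0,0.09,0,0.65],[0.18,0,0.09,0,0.65],[0.18,0,0.09,0,0.65],[0.18,0,0.09,0,0.65],[0.18,0,0.09,0,0.65],[0.18,0,0.09,0,0.65],[0.18,0,0.09,0,0.65]]'
python3 -c "
from h import *
st()
crop('top',180,195,400,345,3.6,'t3.png')"
```

```text
time: 14.4
ee_pos: [0.5423, -0.0909, 0.0401]
eef_rot: [0.618, 0.755, 0.131, -0.177]
ft_force: [-0.2, -0.5, -0.1]
width: 0.0304
t 14.4 tcp [ 0.5423 -0.0909  0.0401] tip in press mm [-109.6    4.3   20.3] w 0.0304
tool axes in press x [ 0.904 -0.005  0.428] y [ 0.004 -1.    -0.021] z [ 0.428  0.021 -0.903]
F press [-0.49  0.29 -0.09] q [ 0.103  0.559  0.255  1.701 -0.536  1.215  0.808]
time: 15.4
ee_pos: [0.5378, -0.0694, 0.0396]
eef_rot: [0.618, 0.755, 0.131, -0.177]
ft_force: [-0.7, -1.2, 0.5]
width: 0.0308
t 15.4 tcp [ 0.5378 -0.0694  0.0396] tip in press mm [-87.7   4.4  19.8] w 0.0308
tool axes in press x [ 0.904 -0.005  0.428] y [ 0.004 -1.    -0.022] z [ 0.428  0.021 -0.903]
F press [-1.03  0.91  0.46] q [ 0.076  0.538  0.245  1.734 -0.541  1.191  0.784]
```

View pics/t3.png

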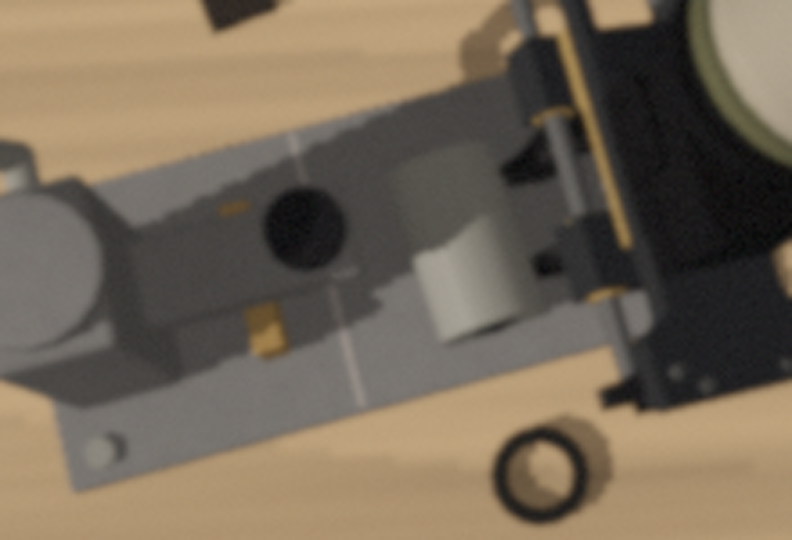

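```bash
python3 -m jog '[[0.12,0,0.06,0,0.65],[0.12,0,0.06,0,0.65],[0.12,0,0.06,0,0.65],[0.12,0,0.06,0,0.65],[0.12,0,0.06,0,0.65],[0.12,0,0.06,0,0.65],[0.12,0,0.06,0,0.65],[0.12,0,0.06,0,0.65],[0.12,0,0.06,0,0.65],[0.12,0,0.06,0,0.65]]'
python3 -c "
from h import *
st()"
python3 -m jog '[[0.12,0,0.06,0,0.65],[0.12,0,0.06,0,0.65],[0.12,0,0.06,0,0.65],[0.12,0,0.06,0,0.65],[0.12,0,0.06,0,0.65],[0.12,0,0.06,0,0.65],[0.12,0,0.06,0,0.65],[0.12,0,0.06,0,0.65],[0.12,0,0.06,0,0.65],[0.12,0,0.06,0,0.65]]'
python3 -c "
from h import *
st()"
```

```text
time: 16.45
ee_pos: [0.5349, -0.0549, 0.0394]
eef_rot: [0.618, 0.755, 0.131, -0.177]
ft_force: [-0.5, -0.4, 0.4]
width: 0.0303
t 16.4 tcp [ 0.5349 -0.0549  0.0394] tip in press mm [-72.9   4.4  19.5] w 0.0303
tool axes in press x [ 0.904 -0.005  0.428] y [ 0.004 -1.    -0.022] z [ 0.428  0.021 -0.903]
F press [-0.34  0.56  0.4 ] q [ 0.058  0.524  0.238  1.755 -0.544  1.176  0.768]
time: 17.45
ee_pos: [0.5319, -0.0406, 0.0391]
eef_rot: [0.618, 0.755, 0.131, -0.177]
ft_force: [0.1, -0.8, 0.1]
width: 0.0306
t 17.4 tcp [ 0.5319 -0.0406  0.0391] tip in press mm [-58.2   4.5  19.2] w 0.0306
tool axes in press x [ 0.904 -0.005  0.428] y [ 0.004 -1.    -0.021] z [ 0.428  0.021 -0.903]
F press [-0.79  0.07  0.13] q [ 0.04   0.511  0.231  1.775 -0.547  1.16   0.751]
```

```bash
python3 -m jog '[[0.09,0,0.04,0,0.65],[0.09,0,0.04,0,0.65],[0.09,0,0.04,0,0.65],[0.09,0,0.04,0,0.65],[0.09,0,0.04,0,0.65],[0.09,0,0.04,0,0.65],[0.09,0,0.04,0,0.65],[0.09,0,0.04,0,0.65],[0.09,0,0.04,0,0.65],[0.09,0,0.04,0,0.65]]'
python3 -m jog '[[0.06,0,0.03,0,0.65],[0.06,0,0.03,0,0.65],[0.06,0,0.03,0,0.65],[0.06,0,0.03,0,0.65],[0.06,0,0.03,0,0.65],[0.06,0,0.03,0,0.65],[0.06,0,0.03,0,0.65],[0.06,0,0.03,0,0.65],[0.06,0,0.03,0,0.65],[0.06,0,0.03,0,0.65]]'
python3 -c "
from h import *
st()
crop('top',240,220,340,295,7,'t4.png')"
```

```text
time: 18.45
ee_pos: [0.5297, -0.0301, 0.0393]
eef_rot: [0.618, 0.755, 0.131, -0.177]
ft_force: [0.7, 0.0, 0.9]
width: 0.0304
time: 19.45
ee_pos: [0.5283, -0.023, 0.0392]
eef_rot: [0.618, 0.755, 0.131, -0.177]
ft_force: [0.4, -0.1, -0.1]
width: 0.0304
t 19.4 tcp [ 0.5283 -0.023   0.0392] tip in press mm [-40.2   4.6  19.3] w 0.0304
tool axes in press x [ 0.904 -0.005  0.428] y [ 0.004 -1.    -0.021] z [ 0.428  0.021 -0.903]
F press [-0.16 -0.39 -0.08] q [ 0.017  0.495  0.222  1.798 -0.551  1.142  0.728]
```

View pics/t4.png

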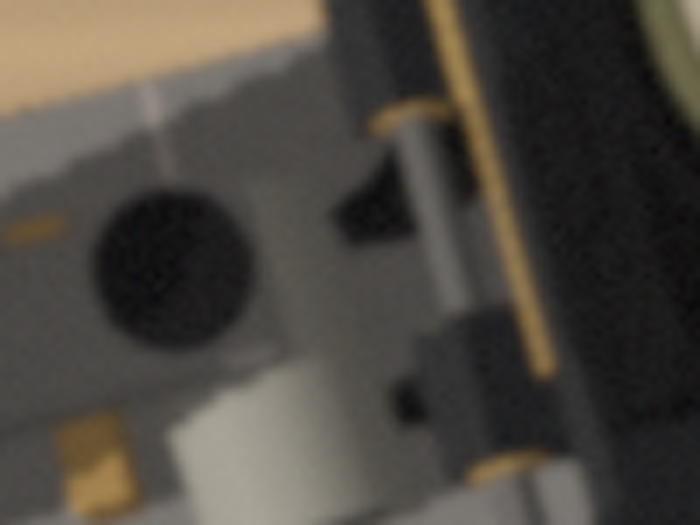

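```bash
python3 - <<'E'
from h import *
c=r.camera("top")
for n,(u,v,z) in dict(rollL=(170,435,.038),stopR=(135,480,.044),padtip=(337,220,.022),rollR=(372,490,.036),rollend=(190,520,.036)).items():
    print(n,np.round(PR.inv().apply(pix2w(c,240+u/7,220+v/7,z)-PO)*1e3,1))
E
```

```text
rollL [13.5 20.5 38. ]
stopR [22.1 28.2 44. ]
padtip [-30.  -16.1  22. ]
rollR [-22.9  41.6  36. ]
rollend [13.9 37.9 36. ]
```

```bash
python3 -m jog '[[0.05,0,0.024,0,0.65],[0.05,0,0.024,0,0.65],[0.05,0,0.024,0,0.65],[0.05,0,0.024,0,0.65],[0.05,0,0.024,0,0.65],[0.05,0,0.024,0,0.65],[0.05,0,0.024,0,0.65],[0.05,0,0.024,0,0.65],[0.05,0,0.024,0,0.65],[0.05,0,0.024,0,0.65]]'
python3 -m jog '[[0.03,0,0.014,0,0.65],[0.03,0,0.014,0,0.65],[0.03,0,0.014,0,0.65],[0.03,0,0.014,0,0.65],[0.03,0,0.014,0,0.65],[0.03,0,0.014,0,0.65],[0.03,0,0.014,0,0.65],[0,0,0,0,0.65],[0,0,0,0,0.65],[0,0,0,0,0.65]]'
python3 -c "
from h import *
st()"
```

```text
time: 20.55
ee_pos: [0.5271, -0.0171, 0.0392]
eef_rot: [0.618, 0.755, 0.131, -0.177]
ft_force: [-1.0, -0.5, -0.5]
width: 0.0306
time: 21.55
ee_pos: [0.5267, -0.0155, 0.0392]
eef_rot: [0.618, 0.755, 0.13, -0.176]
ft_force: [1.3, -1.8, -0.1]
width: 0.0303
t 21.6 tcp [ 0.5267 -0.0155  0.0392] tip in press mm [-32.6   4.6  19.4] w 0.0303
tool axes in press x [ 0.904 -0.006  0.427] y [ 0.004 -1.    -0.021] z [ 0.427  0.021 -0.904]
F press [-1.99 -0.95 -0.08] q [ 0.007  0.487  0.219  1.808 -0.552  1.133  0.718]
```

```bash
python3 -m jog '[[0.03,0,0.014,0,0.65],[0.03,0,0.014,0,0.65],[0.03,0,0.014,0,0.65],[0.03,0,0.014,0,0.65],[0.03,0,0.014,0,0.65],[0.03,0,0.014,0,0.65],[0.03,0,0.014,0,0.65],[0.03,0,0.014,0,0.65],[0.03,0,0.014,0,0.65],[0.03,0,0.014,0,0.65]]'
python3 -c "
from h import *
st()"
```

```text
time: 22.55
ee_pos: [0.5258, -0.0125, 0.0391]
eef_rot: [0.619, 0.755, 0.13, -0.176]
ft_force: [0.0, -3.1, 0.6]
width: 0.0308
t 22.6 tcp [ 0.5258 -0.0125  0.0391] tip in press mm [-29.5   4.9  19.2] w 0.0308
tool axes in press x [ 0.904 -0.006  0.427] y [ 0.003 -1.    -0.022] z [ 0.427  0.021 -0.904]
F press [-3.05  0.57  0.64] q [ 0.003  0.484  0.217  1.812 -0.553  1.13   0.713]
```

```bash
python3 -m jog '[[0.02,0,0.01,0,0.65],[0.02,0,0.01,0,0.65],[0.02,0,0.01,0,0.65],[0.02,0,0.01,0,0.65],[0.02,0,0.01,0,0.65],[0.02,0,0.01,0,0.65],[0.02,0,0.01,0,0.65],[0.02,0,0.01,0,0.65],[0.02,0,0.01,0,0.65],[0.02,0,0.01,0,0.65]]'
python3 -c "
from h import *
st()"
```

```text
time: 23.55
ee_pos: [0.5257, -0.0123, 0.0391]
eef_rot: [0.619, 0.754, 0.13, -0.175]
ft_force: [0.0, -4.9, 0.9]
width: 0.0307
t 23.6 tcp [ 0.5257 -0.0123  0.0391] tip in press mm [-29.3   4.9  19.2] w 0.0307
tool axes in press x [ 0.906 -0.007  0.424] y [ 0.002 -1.    -0.021] z [ 0.424  0.02  -0.905]
F press [-4.82  0.97  0.85] q [ 1.000e-03  4.820e-01  2.180e-01  1.815e+00 -5.510e-01  1.126e+00
  7.100e-01]
```

```bash
python3 -m jog '[[0.022,0,0.01,0,0.65],[0.022,0,0.01,0,0.65],[0.022,0,0.01,0,0.65],[0.022,0,0.01,0,0.65],[0.022,0,0.01,0,0.65],[0.022,0,0.01,0,0.65],[0.022,0,0.01,0,0.65],[0.022,0,0.01,0,0.65],[0.022,0,0.01,0,0.65],[0.022,0,0.01,0,0.65]]'
python3 -c "
from h import *
st()
crop('top',240,220,340,295,7,'t5.png')
crop('side',240,190,360,280,6,'s5.png')"
```

```text
time: 24.55
ee_pos: [0.5256, -0.0123, 0.0392]
eef_rot: [0.62, 0.754, 0.129, -0.173]
ft_force: [-0.3, -5.6, 1.2]
width: 0.0304
t 24.6 tcp [ 0.5256 -0.0123  0.0392] tip in press mm [-29.4   5.   19.3] w 0.0304
tool axes in press x [ 0.907 -0.009  0.421] y [-0.   -1.   -0.02] z [ 0.421  0.018 -0.907]
F press [-5.42  1.35  1.17] q [-1.000e-03  4.800e-01  2.190e-01  1.817e+00 -5.500e-01  1.123e+00
  7.070e-01]
```

View pics/s5.png

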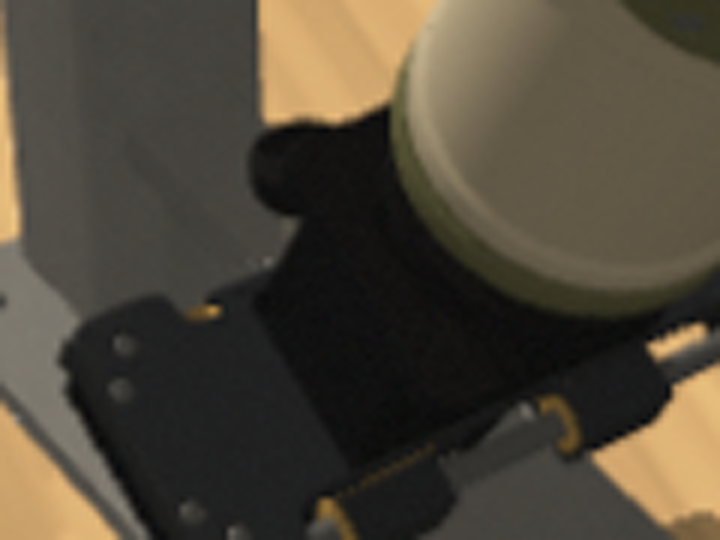

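The side crop shows the gripper beside the knob at (285,165), but it hides the roller. I'll check the seating in the top crop.

View pics/t5.png

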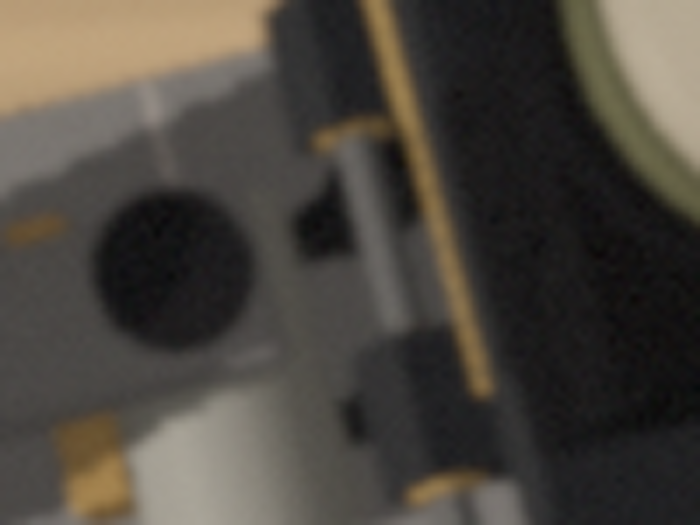

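```bash
python3 -m jog '[[-0.05,0,-0.02,0,0.65],[-0.2,0,-0.1,0,0.65],[-0.5,0,-0.25,0,0.65],[-1,0,-0.45,0,0.65],[-1.5,0,-0.7,0,0.65],[1,0,-2.2,0,0.65],[1.7,0,-3.6,0,1],[1.7,0,-3.6,0,1],[1,0,-2.2,0,1],[0,0,0,0,1]]'
python3 -c "
from h import *
todo([8,0,135])
crop('side',220,200,400,360,3.6,'s6.png')"
```

```text
time: 25.65
ee_pos: [0.5359, -0.0542, 0.1708]
eef_rot: [0.622, 0.753, 0.129, -0.175]
ft_force: [0.5, 0.3, -0.6]
width: 0.0064
t 25.6 tcp [ 0.5359 -0.0542  0.1708] tip in press mm [-72.5   3.2 150.9] w 0.0064
tool axes in press x [ 0.906 -0.013  0.424] y [-0.003 -1.    -0.024] z [ 0.424  0.02  -0.905]
F press [ 0.21 -0.52 -0.56] q [ 0.024  0.36   0.273  1.669 -0.477  1.388  0.633]
to [8, 0, 135] tool cm [6.62 0.34 4.84] dist cm 8.206515877827385
```

View pics/s6.png

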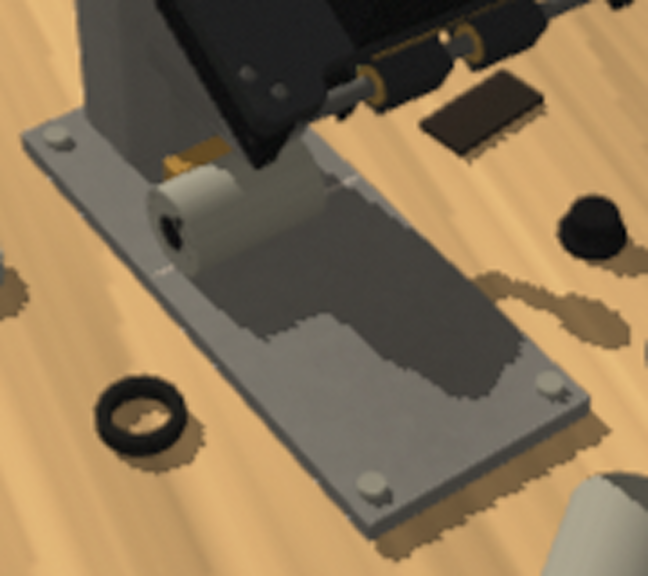

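The roller lies on the scribed line against the stop and looks square, with its near end face at (175,232) in the crop. I'll check its y and move over the knob.

```bash
python3 -m jog '[[1.1,0.06,0.8,0,1],[1.1,0.06,0.8,0,1],[1.1,0.06,0.8,0,1],[1.1,0.06,0.8,0,1],[1.1,0.06,0.8,0,1],[1.1,0.04,0.8,0,1],[0,0,0,0,1],[0,0,0,0,1],[0,0,0,0,1],[0,0,0,0,1]]' 20
python3 -c "
from h import *
c=r.camera('side'); print('endface',np.round(PR.inv().apply(pix2w(c,220+173/3.6,200+228/3.6,.034)-PO)*1e3,1))
todo([8,0,121])"
```

```text
time: 26.7
ee_pos: [0.5188, 0.0327, 0.1474]
eef_rot: [0.621, 0.752, 0.126, -0.179]
ft_force: [-0.0, -0.2, -0.4]
width: 0.0003
endface [ 0.5 44.2 34. ]
t 26.8 tcp [0.5188 0.0326 0.1474] tip in press mm [ 16.1   3.  127.5] w 0.0003
tool axes in press x [ 0.904 -0.016  0.426] y [-0.002 -0.999 -0.034] z [ 0.427  0.03  -0.904]
F press [-0.33 -0.03  0.07] q [-0.081  0.31   0.217  1.783 -0.493  1.277  0.52 ]
to [8, 0, 121] tool cm [-1.01  0.33  0.23] dist cm 1.0857553416534176
```

```bash
python3 -m jog '[[-0.5,0.16,0.1,0,1],[-0.5,0.16,0.1,0,1],[0,0,0,0,1],[-0.02,0,0.045,0,1],[-0.02,0,0.045,0,1],[-0.02,0,0.045,0,1],[-0.02,0,0.045,0,1],[-0.02,0,0.045,0,1],[-0.02,0,0.045,0,1],[-0.02,0,0.045,0,1]]'
python3 -c "
from h import *
todo([8,0,114])"
```

```text
time: 27.75
ee_pos: [0.5243, 0.0234, 0.1382]
eef_rot: [0.622, 0.752, 0.127, -0.179]
ft_force: [-1.3, -0.7, 4.1]
width: 0.0
t 27.8 tcp [0.5243 0.0234 0.1382] tip in press mm [  6.   -0.6 118.3] w 0.0000
tool axes in press x [ 0.904 -0.017  0.426] y [-0.004 -0.999 -0.032] z [ 0.427  0.028 -0.904]
F press [-0.42  1.45  4.08] q [-0.068  0.335  0.221  1.774 -0.499  1.27   0.543]
to [8, 0, 114] tool cm [-0.01 -0.05  0.48] dist cm 0.48050334994125904
```

```bash
python3 -m jog '[[-0.02,0,0.045,0,1],[-0.02,0,0.045,0,1],[-0.02,0,0.045,0,1],[-0.02,0,0.045,0,1],[-0.02,0,0.045,0,1],[-0.015,0,0.03,0,1],[-0.015,0,0.03,0,1],[-0.015,0,0.03,0,1],[-0.01,0,0.02,0,1],[-0.01,0,0.02,0,1]]'
python3 -c "
from h import *
st()"
```

```text
time: 28.75
ee_pos: [0.5243, 0.0234, 0.1343]
eef_rot: [0.622, 0.752, 0.127, -0.179]
ft_force: [-1.0, -1.2, 4.5]
width: 0.0007
t 28.8 tcp [0.5243 0.0234 0.1343] tip in press mm [  6.   -0.6 114.4] w 0.0007
tool axes in press x [ 0.904 -0.017  0.427] y [-0.004 -0.999 -0.032] z [ 0.427  0.027 -0.904]
F press [-0.98  1.17  4.53] q [-0.067  0.339  0.221  1.777 -0.501  1.263  0.547]
```

Force is still only the spring's, so contact is about 0–1 mm away. Going in finer steps.

```bash
python3 -m jog '[[-0.008,0,0.018,0,1],[-0.008,0,0.018,0,1],[-0.008,0,0.018,0,1],[-0.008,0,0.018,0,1],[-0.008,0,0.018,0,1],[-0.008,0,0.018,0,1],[-0.008,0,0.018,0,1],[-0.008,0,0.018,0,1],[-0.008,0,0.018,0,1],[-0.008,0,0.018,0,1]]'
python3 -c "
from h import *
st()"
```

```text
time: 29.75
ee_pos: [0.5243, 0.0234, 0.134]
eef_rot: [0.622, 0.752, 0.127, -0.179]
ft_force: [-2.3, -0.1, 5.4]
width: 0.0005
t 29.8 tcp [0.5243 0.0234 0.134 ] tip in press mm [  6.   -0.6 114.2] w 0.0005
tool axes in press x [ 0.904 -0.016  0.428] y [-0.003 -1.    -0.031] z [ 0.428  0.027 -0.903]
F press [0.4  2.31 5.36] q [-0.066  0.339  0.22   1.778 -0.503  1.263  0.549]
```

```bash
python3 -m jog '[[-0.013,0,0.027,0,1],[-0.013,0,0.027,0,1],[-0.013,0,0.027,0,1],[-0.013,0,0.027,0,1],[-0.013,0,0.027,0,1],[-0.013,0,0.027,0,1],[-0.013,0,0.027,0,1],[-0.013,0,0.027,0,1],[-0.013,0,0.027,0,1],[-0.013,0,0.027,0,1]]'
python3 -c "
from h import *
st()"
```

```text
time: 30.75
ee_pos: [0.5243, 0.0234, 0.134]
eef_rot: [0.621, 0.752, 0.129, -0.179]
ft_force: [-1.9, -1.3, 7.2]
width: 0.0008
t 30.8 tcp [0.5243 0.0234 0.134 ] tip in press mm [  6.   -0.6 114.1] w 0.0008
tool axes in press x [ 0.903 -0.015  0.429] y [-0.003 -1.    -0.029] z [ 0.43   0.025 -0.903]
F press [-0.89  2.12  7.24] q [-0.064  0.34   0.22   1.778 -0.505  1.263  0.552]
```

```bash
python3 -m jog '[[-0.018,0,0.036,0,1],[-0.018,0,0.038,0,1],[-0.018,0,0.038,0,1],[-0.018,0,0.038,0,1],[-0.018,0,0.038,0,1],[-0.018,0,0.038,0,1],[-0.018,0,0.038,0,1],[-0.018,0,0.038,0,1],[-0.018,0,0.038,0,1],[-0.018,0,0.038,0,1]]'
python3 -c "
from h import *
st()"
```

```text
time: 31.75
ee_pos: [0.5243, 0.0233, 0.1339]
eef_rot: [0.621, 0.752, 0.13, -0.18]
ft_force: [-2.2, -1.3, 7.8]
width: 0.0002
t 31.8 tcp [0.5243 0.0233 0.1339] tip in press mm [  6.   -0.6 114.1] w 0.0002
tool axes in press x [ 0.902 -0.014  0.432] y [-0.002 -1.    -0.028] z [ 0.432  0.024 -0.901]
F press [-0.86  2.4   7.82] q [-0.062  0.34   0.22   1.779 -0.508  1.263  0.556]
```

```bash
python3 -m jog '[[-0.025,0,0.052,0,1],[-0.025,0,0.052,0,1],[-0.025,0,0.052,0,1],[-0.025,0,0.052,0,1],[-0.025,0,0.052,0,1],[-0.025,0,0.052,0,1],[-0.025,0,0.052,0,1],[-0.025,0,0.052,0,1],[-0.025,0,0.052,0,1],[-0.025,0,0.052,0,1]]'
python3 -c "
from h import *
st()"
```

```text
time: 32.75
ee_pos: [0.5243, 0.0232, 0.1338]
eef_rot: [0.62, 0.752, 0.132, -0.181]
ft_force: [-2.7, -1.3, 9.6]
width: 0.0004
t 32.8 tcp [0.5243 0.0232 0.1338] tip in press mm [  5.9  -0.7 114. ] w 0.0004
tool axes in press x [ 0.9   -0.012  0.435] y [-0.001 -1.    -0.025] z [ 0.436  0.022 -0.9  ]
F press [-0.72  2.88  9.62] q [-0.06   0.34   0.219  1.78  -0.512  1.263  0.562]
```

```bash
python3 -m jog '[[-0.032,0,0.068,0,1],[-0.035,0,0.075,0,1],[-0.035,0,0.075,0,1],[-0.035,0,0.075,0,1],[-0.035,0,0.075,0,1],[-0.035,0,0.075,0,1],[-0.035,0,0.075,0,1],[-0.035,0,0.075,0,1],[-0.035,0,0.075,0,1],[-0.035,0,0.075,0,1]]'
python3 -c "
from h import *
st()"
```

```text
time: 33.75
ee_pos: [0.5243, 0.023, 0.1337]
eef_rot: [0.619, 0.752, 0.135, -0.182]
ft_force: [-4.4, -1.5, 11.9]
width: 0.0005
t 33.8 tcp [0.5243 0.023  0.1337] tip in press mm [  5.9  -0.6 113.9] w 0.0005
tool axes in press x [ 0.898 -0.009  0.44 ] y [ 0.    -1.    -0.021] z [ 0.441  0.019 -0.898]
F press [-0.64  4.57 11.86] q [-0.056  0.341  0.219  1.781 -0.517  1.263  0.571]
```

```bash
python3 -m jog '[[-0.035,0,0.075,0,1],[-0.035,0,0.075,0,1],[-0.035,0,0.075,0,1],[-0.035,0,0.075,0,1],[-0.035,0,0.075,0,1],[-0.035,0,0.075,0,1],[-0.035,0,0.075,0,1],[-0.035,0,0.075,0,1],[-0.035,0,0.075,0,1],[-0.035,0,0.075,0,1]]'
python3 -c "
from h import *
st()"
python3 -m jog '[[0.03,0,-0.06,0,1],[0.05,0,-0.1,0,1],[0.1,0,-0.2,0,1],[0.1,0,-0.2,0,1],[0.15,0,-0.3,0,1],[0.4,0,-0.9,0,1],[1,0,-2.2,0,1],[0,0,-4,0,1],[0,0,-4,0,1],[0,0,-4,0,1]]'
python3 -m jog '[[0,0,-4,0,1],[-2,0,-4,0,1],[-4,0,-2,0,1],[-4,0,-2,0,1],[-4,0,-2,0,1],[-4,0,-2,0,1],[0,0,0,0,1],[0,0,0,0,1],[0,0,0,0,1],[0,0,0,0,1]]'
python3 -c "
from h import *
st()
crop('top',180,195,400,345,3.6,'t7.png');crop('side',220,180,400,340,3.6,'s7.png')"
```

```text
time: 34.75
ee_pos: [0.5242, 0.0229, 0.1337]
eef_rot: [0.618, 0.752, 0.138, -0.183]
ft_force: [-4.0, -1.9, 12.1]
width: 0.0003
t 34.8 tcp [0.5242 0.0229 0.1337] tip in press mm [  5.9  -0.6 114. ] w 0.0003
tool axes in press x [ 0.895 -0.006  0.445] y [ 0.002 -1.    -0.018] z [ 0.446  0.017 -0.895]
F press [-1.06  4.29 12.08] q [-0.052  0.342  0.218  1.782 -0.523  1.263  0.579]
time: 35.75
ee_pos: [0.5351, -0.0288, 0.2866]
eef_rot: [0.617, 0.753, 0.134, -0.187]
ft_force: [0.2, 0.5, 0.5]
width: 0.0006
time: 36.75
ee_pos: [0.5859, -0.2648, 0.3617]
eef_rot: [0.616, 0.755, 0.135, -0.182]
ft_force: [-0.9, 0.2, -0.1]
width: 0.0005
t 36.8 tcp [ 0.5859 -0.2648  0.3617] tip in press mm [-288.4   -4.1  342. ] w 0.0005
tool axes in press x [ 0.898 -0.002  0.44 ] y [ 0.008 -1.    -0.021] z [ 0.44   0.022 -0.898]
F press [ 0.41  0.86 -0.14] q [ 0.318  0.613  0.382  0.934 -0.529  1.969  0.753]
```

View pics/s7.png

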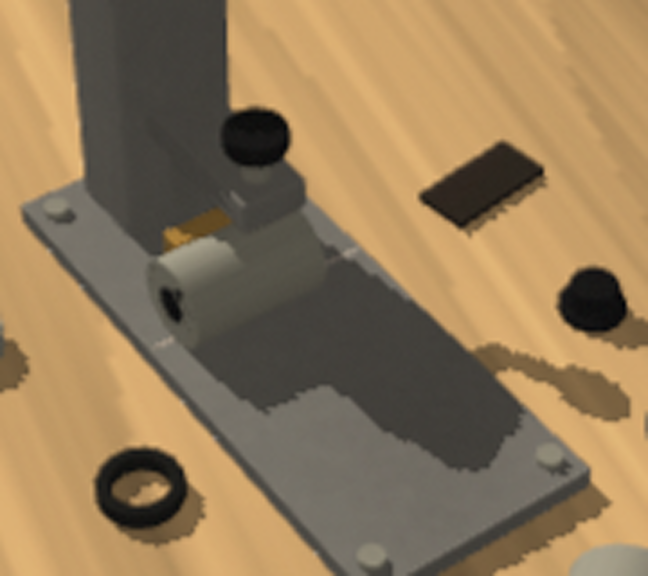

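View pics/t7.png

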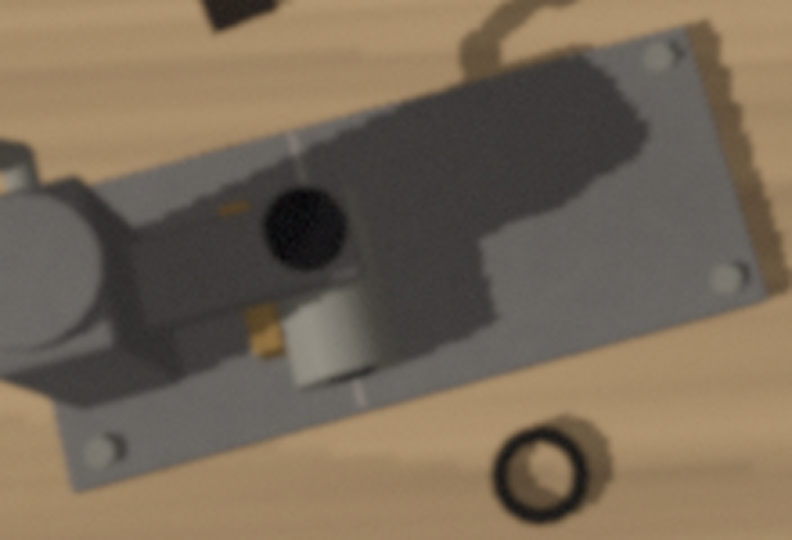

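The roller rests on the line against the stop, and in the top crop it sits at about (335,335) beside the stop at (265,330). The knob is back at its starting pixel position, (306,225) in the top crop. The tire, window and spare knob have not moved. I'm handing in.

```bash
python3 -c "
from bench import r
print(r.close_job())"
```

```text
the job is handed in; nothing more can be done
None
```

I rolled the roller along the bed to the stop, seated it, pressed the punch onto it, let the ram spring back and handed the job in at about 37 s of the 64 s allowed. No verdict is reported, so the figures below are my own readings.

**How it was done:**
- **Lean:** the moves cannot tilt the tool. I leaned the gripper back about 26° by driving it against its joint limits, then carried that tilt to the press.
- **Push:** I pushed the roller low on its side with both fingers.
- **Seating:** motion stalled at the stop at about 4.8–5.4 N, held for about 1 s.
- **Pressing:** the knob was taken down in fine steps to about 12 N. Less the spring's 4.5 N, that is about 7.5 N on the roller, held for about 2 s.

**Last checks:** just after it was seated, the roller's axis measured about 0.5 mm from the line and about 9 mm off the middle of the bed. The final pictures show it still on the line against the stop and looking square, with the knob back at its starting position. The tire, window and spare knob had not moved. The robot was clear, with wrist force down to noise.

**Off or not checked:**
- The stall came about 1.7 mm earlier than predicted, which is within the calibration error.
- Joint 7 read -2.603 for a moment against its limit of -2.6 during the tilt moves. I don't know whether that counts as passing its range.
- Pressing the knob gave up to 4.6 N of sideways force.
- The force readings carry about ±1 N of noise.
- The wheel was mostly outside the final crops, so I did not check it directly. The gripper did not go near it.

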